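# Set a carton feeder's side guide with a gauge blade

### The arm

A 6-joint arm with a two-finger parallel gripper is mounted at the origin on the work surface. World frame = base frame: x ahead of the robot, y to its left, z up, the work surface at z = 0. Lengths are in mm, angles in degrees, forces in N, time in s.
With the tool pointing down it reaches from about 350 to 850 mm from the base axis. Payload 8.1 kg.
Tool frame: the origin (TCP) lies midway between the tips of the shut fingers; the grasp point (between the pads) lies hold_point_z behind it (hold_point_z is the distance from the TCP to the grasp point, in mm); z points along the fingers, x is the direction in which the jaws open and shut, and the axes are right-handed (so a half turn about z gives the same grasp; the last joint's range is limited). The gripper opens to 85 mm and grips with 20 to 120 N. Pads are 22 mm wide; open, the fingers measure 114 mm over their backs; the gripper's body (76 mm by 85 mm) begins 54 mm behind the grasp point. The pads swing forward as they close: fully open they stand 13 mm farther back than shut.
Start: joints at [-77.601, 7.471, 85.268, -0, 87.261, -4.893], TCP at [178.364, -572.88, 231.292] pointing down, gripper open.
Joint ranges: [-169.43, 169.43], [-51.17, 129.36], [1.28, 143.12], [-76.62, 256.62], [0, 156.53], [-152.29, 152.29]. Speed limits (degrees/s): [136.94, 136.94, 159.86, 180, 180, 180].

### API

Orientations are given as [roll, pitch, yaw] about the fixed x, y, z axes, in that order (R = Rz(yaw) Ry(pitch) Rx(roll)).
In Python, from bench import * gives the robot as it stands.
- The arm moves only by the shell command python3 -m pendant 'ROWS' [OPENING] [FORCE]. ROWS is JSON, a list that holds one entry, the list of rows, each a list of 4 numbers: the shift along the tool's x, y, z normalised to -1 to 1, where 1 is 0.02 m, then the turn about the tool's z normalised to -1 to 1, where 1 is 0.08 rad. A call has exactly 10 rows; each row shifts and turns the pose as measured when the row begins, along the tool's axes as they then stand; what a row does not reach is not made up. A row lasts 1/12 s, in which the tool goes at most 41.7 mm and 7.16 degrees, less where a joint would pass 70% of its speed; a pose out of reach is approached as far as the arm can. A call with a number of a shift or a turn outside -1 to 1 is refused whole. A call with a gripper value outside its range is refused whole. OPENING is the gripper's target within -1 to 1 (fully open at 1, half-way at 0, shut at -1), set as the call begins (- or left out, the last holds). The fingers move at their own pace and stop on an object; FORCE is the grip in N (left out, the last holds). Time passes only in rows, so rows that do not move let the fingers close, or fill a call up. It gives the time, the measured TCP pose, the force and the opening at its end, in the units of the state.
- sense(): the state, without advancing time (a new reading comes with each control period).
- snapshot(name): name is "side" or "top" or "wrist"; returns the picture (400x640x3 uint8, red, green, blue); there is no depth.
- calibration(name): a dict with "mtx" (3x3 intrinsics, pixels), "D" ([k1, k2, p1, p2, k3] as OpenCV has them; the pictures are not rectified), "world_to_cam" (4x4, takes a point from world to camera coordinates); the wrist camera has in their place "hand_eye" (4x4, takes a point from camera to tool coordinates, whose origin is the TCP and whose axes are the tool frame's). Camera axes: x right, y down, z forward; pixel columns grow to the right and rows downward; lengths in mm; the calibration is good to about 2 mm. A picture is of the moment at which its call begins: read the wrist's pose just before it. calibration takes no time and is no camera call.
- hand_in(): hands the job in, once; it reports no verdict.
The state is a dict: "time": time; "joint_pos": joint angles; "qd": joint speeds; "joint_efforts": joint torques, N m; "tool_pos": TCP position; "tcp_rot": TCP orientation; "ft_force": force on the tool from outside, world axes, zero at the start; "wrist_torque": the same for the moment, N m; "finger_gap": finger opening in mm.
Only numpy, scipy, OpenCV 4.12 (cv2) and the standard library are available. Lean on these libraries where they do the work, as an engineer would, in place of code of your own. Each camera call takes 0.05 s, during which the arm holds its last target.

### The job

Set the carton feeder's side guide with the thinner of the two gauges: slide its blade fully into the channel and let go, push the sliding guide up until its sprung pad nips the blade lightly, and let go of the guide. Then draw the blade straight back out of the mouth, feeling that it drags lightly, and stand the gauge back in the tray, with the guide left at that setting. Leave the thicker gauge and the other things on the bench where they are.

Things in the scene. Friction and masses are not known exactly. Their poses are not given: they have to be found in the camera images.
- feeder: Fixed guide section of a flat-carton feeder; origin on the bench. Its channel runs along own y, -55 (open mouth) to +55 mm; blades enter along +y. Base plate 8 mm thick, x -125 to +45, y -55 to +55 mm; clear bench before the mouth. Fixed guide: aluminium plate, x +30 (channel face) to +44 mm, top 58 mm. The sliding guide is on the -x side.
- channel_mouth (a point): Foot of the fixed guide's channel face at the mouth: feeder x = +30, y = -55, z = 8 mm; axes as the feeder's. Two 12 mm wide hold-down straps cross over the channel at feeder y = -35 and +35 mm, x -18 to +44, 60 to 66 mm above the bench (bolt heads to 69), so a blade goes in through the mouth, not from above.
- guide (a joint): Sliding guide; value = channel width in m with the pad at rest (starts 0.022 to 0.032, 0.040 fully open). Its channel face is a sprung steel pad, 110 mm long, top 53 mm, at feeder x = 30 mm - width; springs 1.5 N per mm, 8 mm travel. Pushed along feeder +x it narrows the channel; about 8 N of friction, stays where left. Light drag on a 10 mm blade: pad pressed in 1 to 4 mm, so value 0.006 to 0.009.
- guide_tab (a point): Middle of the sliding guide's upright tab, 50 mm above the bench: dark steel, 12 mm thick (x) by 44 mm long (y), top at 73 mm; axes as the feeder's. It lies at feeder x = -56 mm - channel width, y = 0. 50 mm free between tab and sliding plate (57 mm tall; between them a carriage 20 mm tall), all free on the other side.
- thin_grip (a point): Thinner gauge, loose, about 0.4 kg: centre of its dark steel handle block, 30 (own x) by 50 (y) by 60 mm tall, standing on its foot 30 mm below. Upright aluminium blade on its +y face: 10 mm thick, own y 25 to 130 mm, 38 mm high, lower edge 12 mm over the foot, so it clears the feeder's base with the block on the bench before the mouth.
- thin_tip (a point): Middle of the tip of the thinner gauge's blade, 130 mm along own y from thin_grip and 1 mm or less from its height. Blade fully in: tip 30 to 48 mm past the channel's middle (feeder y = 0); at 50 mm the block meets the plates.
- thick_grip (a point): Thicker gauge: same block, but a blade 18 mm thick; point and axes as for thin_grip. Stays where it is. The gauges start upright in the tray, blades along tray +y, block centres at tray y = -52 mm, one at tray x = -45, the other at +45 mm (either way round).
- tray: Fixed grey plastic tray, 210 (x) by 200 mm (y), open above, rim 13 mm above the bench, floor and walls 5 mm thick. Origin at the centre of its underside, on the bench.
- tape_roll_c (a point): Roll of clear tape lying flat, 90 mm across, 48 mm tall: its centre. Bystander.
- carton: Small closed cardboard carton, 100 by 140 by 70 mm tall, origin at the centre of its underside. Bystander.
- driver: Screwdriver lying on the bench, along its own x. Bystander.
Things that resemble listed ones, but are neither listed nor needed, are in the scene too. Leave any pink look-alike of the part that bears thin_grip alone.

How it is judged:
By the outcome, as a careful person would: the job done as asked, in the order asked, and still so for the second after the job is handed in, with the robot touching nothing.
It also fails if it takes over 72 s, if anything falls off the work surface, if the arm or the gripper's body presses on something with over 40 N, if the wrist force passes 120 N, or if a joint passes its speed limit or range.

## Working session

There is one attempt and no reset: what is moved stays moved. The work goes in short steps, Python scripts to look and compute and a shell command to move; the robot and the scene stay as the last step left them, time stands still between calls to the robot, and variables do not carry over. Pictures are saved under pics/ and viewed, and the job is handed in when it is done.

```bash
mkdir -p pics; ls; python3 - <<'E'
from bench import *
import cv2
s=sense();print(s)
for n in ["side","top","wrist"]:
    im=snapshot(n);cv2.imwrite(f"pics/{n}0.png",im[:,:,::-1])
    c=calibration(n);print(n,{k:v.tolist() if hasattr(v,'tolist') else v for k,v in c.items()})
E
```

```text
pics
{'time': 0.0, 'joint_pos': array([-7.76008544e+01,  7.51329722e+00,  8.53302263e+01,  7.29183658e-04,
        8.72596727e+01, -4.89231564e+00]), 'qd': array([-0.05689605,  0.05216396,  0.01291723,  0.04258703, -0.0862095 ,
       -0.02290693]), 'joint_efforts': array([ 2.33593317e-03, -5.69399929e+01, -5.00552666e+01, -6.69783572e-05,
        1.46810169e-02, -1.42044149e-05]), 'tool_pos': array([ 178.25611949, -572.34215319,  230.25421338]), 'tcp_rot': array([-1.79990473e+02,  1.02758179e-01, -7.27085657e+01]), 'ft_force': array([-0.72851899, -0.01077731, -0.16616512]), 'wrist_torque': array([-0.01671383,  0.05947334, -0.0071087 ]), 'finger_gap': 85.10110175049579}
side {'mtx': [[398.25669472423493, 0.0, 316.5159848824461], [0.0, 398.25669472423493, 197.3046247419377], [0.0, 0.0, 1.0]], 'D': [0.0336933166334118, 0.0, 0.0, 0.0, 0.0], 'world_to_cam': [[-0.9669800530789083, -0.25476163101634225, 0.0067888371172857105, 552.6241434977236], [-0.14548321484394303, 0.529936672597126, -0.8354649946199766, 225.38855620691677], [0.2092467709337066, -0.8088656466920696, -0.5495017328955728,
[... 284 characters left out ...]
307253531865145, -190.11265361384937], [-0.9964770445866662, -0.017584108752742154, -0.08200182151144633, 603.3548352960713], [0.08187575704178221, 0.007774354452002782, -0.996612221388886, 1261.7212231364135], [0.0, 0.0, 0.0, 1.0]]}
wrist {'mtx': [[310.6053298857474, 0.0, 322.4146968362518], [0.0, 310.6053298857474, 201.49507604342656], [0.0, 0.0, 1.0]], 'D': [-0.04860078443649475, 0.0, 0.0, 0.0, 0.0], 'hand_eye': [[0.9999988825519721, 0.0014948901350219249, -1.4081549641229799e-05, 1.028296941170237], [-0.00141628662512565, 0.9503487623120578, 0.3111835858526828, -80.34614282205972], [0.000478567655944869, -0.3111832181776883, 0.9503498175396126, -142.7846114505101], [0.0, 0.0, 0.0, 1.0]]}
```

View pics/side0.png

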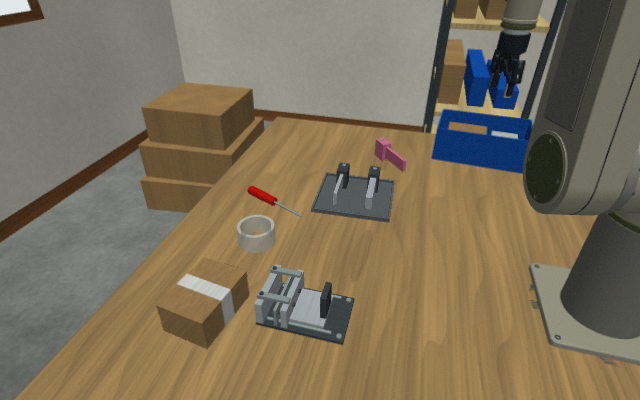

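View pics/top0.png

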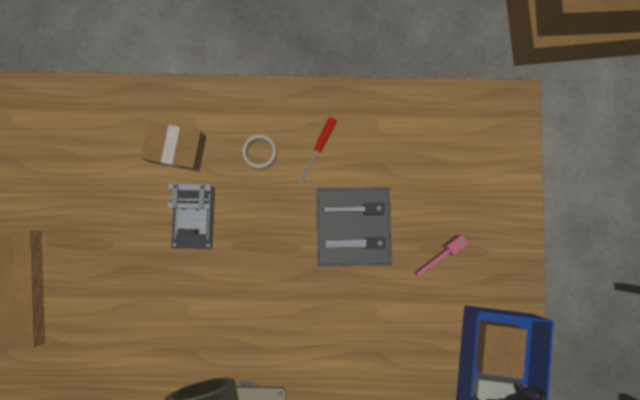

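View pics/wrist0.png

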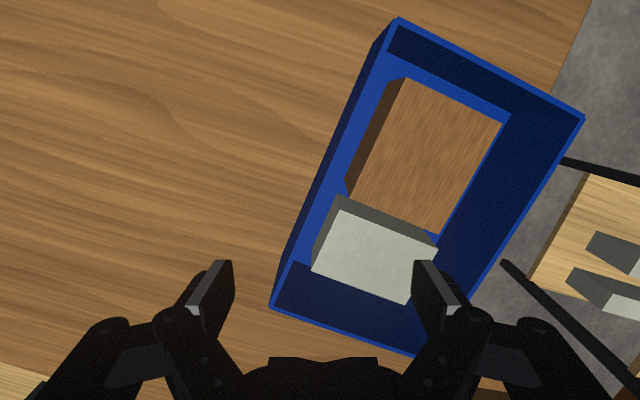

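The top view shows the feeder near (192,216) and the tray near (354,227), with two gauges whose blocks are at (374,209) and (376,243). The pink look-alike is at (456,243). Next I'll enlarge these.

```bash
python3 - <<'E'
import cv2
a=cv2.imread('pics/top0.png')
cv2.imwrite('pics/top0_tray.png',cv2.resize(a[180:275,305:400],None,fx=6,fy=6,interpolation=cv2.INTER_CUBIC))
cv2.imwrite('pics/top0_feed.png',cv2.resize(a[175:260,155:230],None,fx=7,fy=7,interpolation=cv2.INTER_CUBIC))
a=cv2.imread('pics/side0.png')
cv2.imwrite('pics/side0_tray.png',cv2.resize(a[155:225,305:410],None,fx=7,fy=7,interpolation=cv2.INTER_CUBIC))
cv2.imwrite('pics/side0_feed.png',cv2.resize(a[255:345,245:360],None,fx=6.5,fy=6.5,interpolation=cv2.INTER_CUBIC))
E
```

```text
(no output)
```

View pics/top0_tray.png

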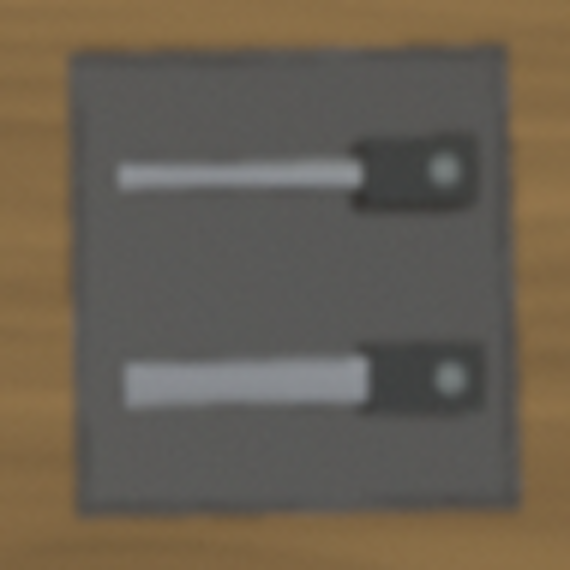

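View pics/top0_feed.png

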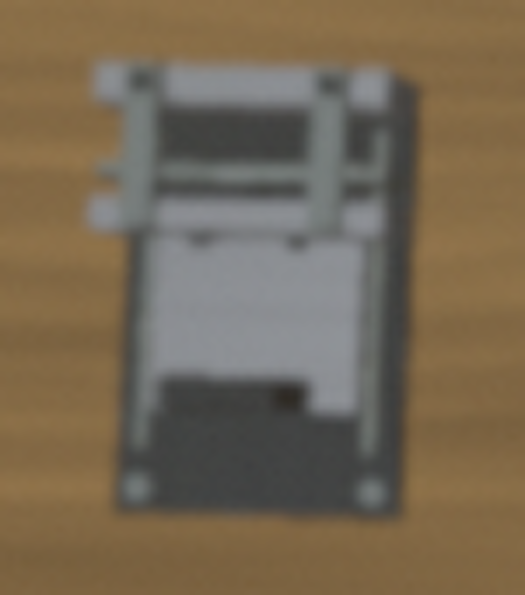

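View pics/side0_tray.png

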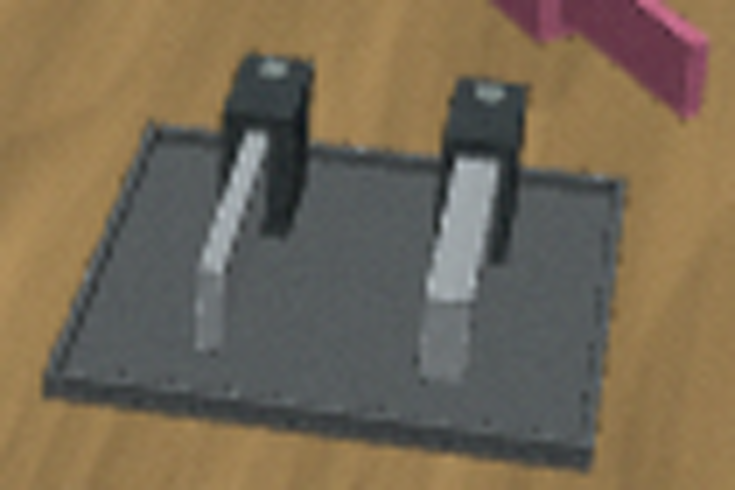

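View pics/side0_feed.png

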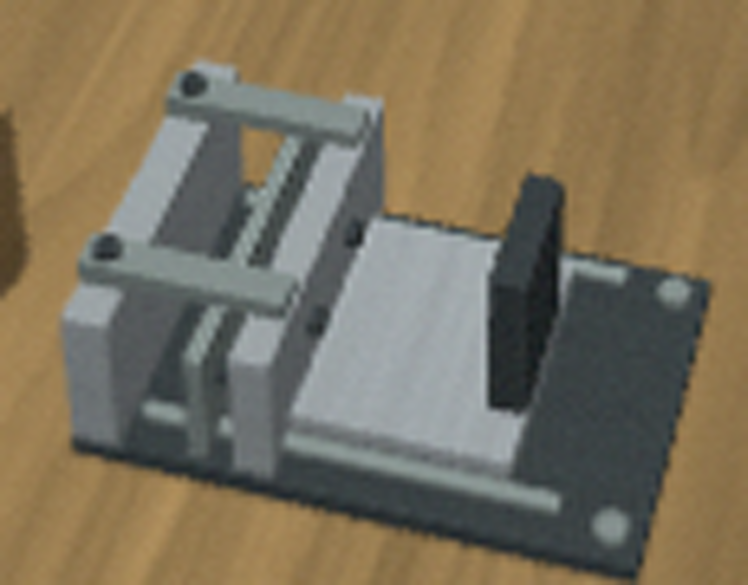

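Two gauges could be meant: the block at top px (374,209) and the one at (376,243). In the enlargement the blade at crop (240,175) is about 27 px thick and the one at (245,383) about 47 px, so the upper gauge (tray +x slot) is the thinner. The pink object at (456,243) is the look-alike. Next I'll fit the poses.

```bash
cat > h.py <<'E'
from bench import *
import numpy as np, cv2, json
from scipy.optimize import least_squares
from scipy.spatial.transform import Rotation as R
def w2c(name,st=None):
    c=calibration(name)
    if name!='wrist': return np.array(c['world_to_cam'])
    T=np.eye(4);T[:3,:3]=R.from_euler('xyz',st['tcp_rot'],degrees=True).as_matrix();T[:3,3]=st['tool_pos']
    return np.linalg.inv(T@np.array(c['hand_eye']))
def proj(name,P,M):
    c=calibration(name)
    return cv2.projectPoints(np.array(P,float).reshape(-1,1,3),cv2.Rodrigues(M[:3,:3])[0],M[:3,3],np.array(c['mtx']),np.array(c['D']))[0].reshape(-1,2)
def ray_at_z(name,uv,M,z):
    c=calibration(name)
    n=cv2.undistortPoints(np.array(uv,float).reshape(-1,1,2),np.array(c['mtx']),np.array(c['D'])).reshape(-1,2)
    d=(np.c_[n,np.ones(len(n))])@M[:3,:3]; o=-M[:3,:3].T@M[:3,3]
    return o+d*((z-o[2])/d[:,2])[:,None]
def place(pose,L):
    x,y,a=pose;L=np.array(L,float);c,s=np.cos(np.radians(a)),np.sin(np.radians(a))
    return np.c_[x+c*L[:,0]-s*L[:,1],y+s*L[:,0]+c*L[:,1],L[:,2]]
def fit(obs,p0):
    # obs: list of (name,M,local pts,uv)
    f=lambda p:np.concatenate([(proj(n,place(p,L),M)-np.array(uv)).ravel() for n,M,L,uv in obs])
    r=least_squares(f,p0,loss='soft_l1');return r.x,f(r.x).reshape(-1,2)
def save(name,fn):
    st=sense();im=snapshot(name);cv2.imwrite(fn,im[:,:,::-1]);
    json.dump({k:np.array(v).tolist() for k,v in st.items()},open(fn+'.json','w'));return im,st
E
python3 - <<'E'
from h import *
np.set_printoptions(precision=1,suppress=True)
T=w2c('top');S=w2c('side')
FL=[(-125,55,8),(-125,-55,8),(45,-55,8),(44,-55,58),(44,55,58)]
fu=[(171.4,248.6),(212.4,249.),(214.7,187.9),(210.7,184.3),(168.3,183.9)]
tL=[(105,100,13),(105,-100,13),(-105,-100,13),(-105,100,13)]
tu=[(317,188.7),(388.8,187.5),(391.3,264.7),(318.3,265.3)]
# side crops: feed (x/6.5+245,y/6.5+255); tray (x/7+305,y/7+155)
c=lambda p,s,o:(p[0]/s+o[0],p[1]/s+o[1])
sF=[c(p,6.5,(245,255)) for p in [(635,578),(710,285),(73,445),(62,315)]]
sFL=[(-125,55,8),(-125,-55,8),(45,55,0),(44,55,58)]
sT=[c(p,7,(305,155)) for p in [(45,380),(588,455),(625,180),(150,125)]]
sTL=[(105,100,13),(-105,100,13),(-105,-100,13),(105,-100,13)]
# guess: feeder where? 
print(ray_at_z('top',[(192,216),(354,227)],T,8))
for nm,L,u,sL,su in (('feeder',FL,fu,sFL,sF),('tray',tL,tu,sTL,sT)):
    p0=[*ray_at_z('top',[np.mean(u,0)],T,8)[0][:2],0]
    for o in ([('top',T,L,u)],[('side',S,sL,su)],[('top',T,L,u),('side',S,sL,su)]):
        p,r=fit(o,p0);print(nm,p,r.tolist() if len(o)==2 else '')
E
```

```text
[[ 556.4  152.9    8. ]
 [ 534.4 -287.3    8. ]]
feeder [592.8 149.4  -0.1] 
feeder [590.  153.1  -1.9] 
feeder [591.7 150.9  -0.8] [[-0.9882576857431502, -0.058007975758982866], [-1.2742755161574166, 0.8136536862640469], [-0.46840914473125395, -0.6687978509340837], [-0.5924768044594089, 1.2720912226555754], [-0.06979299161946528, 0.3644857660394507], [0.20516613796564798, -2.500740949931526], [0.2230960171946208, -1.9587805184764875], [-0.367206010364697, -0.04006065877376841], [-0.5285584492306157, -0.9600626775896899]]
tray [ 536.2 -286.4    1.9] 
tray [ 531.9 -275.4    1.8] 
tray [ 534.6 -284.3    1.9] [[-1.5909714252114782, -0.017929073419765018], [0.29657640880162717, 0.0814881268710792], [-0.053209705199094515, 0.8966441652482899], [-1.7594424853099326, 1.3165244994614227], [-1.0524545163024754, -2.292982104449692], [0.214556245296194, -2.2340508046783327], [-0.08204080533397473, -1.3964745656754758], [-0.8250707253138785, -1.6520490557881828]]
```

```bash
python3 -c "
import bench;print([k for k in dir(bench) if not k.startswith('_')]);print(getattr(bench,'hold_point_z',None))"; python3 -m pendant '[[[-0.2,-0.95,0,-1],[-0.15,-0.95,0,-1],[-0.05,-0.95,0,-1],[0,-0.95,0,-1],[0.1,-0.95,0,-1],[0.2,-0.95,0,-1],[0.3,-0.9,0,-1],[0.4,-0.9,0,-1],[0.45,-0.9,0,-1],[0.5,-0.85,0,-1]]]' 1
```

```text
['PlanningError', 'calibration', 'hand_in', 'hold_point_z', 'sense', 'snapshot']
18.700000000000003
time: 0.98
tool_pos: [349.2, -473.9, 225.8]
tcp_rot: [-179.7, 0.4, -25.3]
ft_force: [0.2, -0.6, 0.4]
finger_gap: 85.5
```

```bash
python3 -m pendant '[[[0.7,-0.8,0.1,-1],[0.8,-0.7,0.1,-1],[0.9,-0.6,0.1,-1],[1,-0.5,0.1,-1],[1,-0.5,0.1,-1],[1,-0.45,0.1,-0.4],[1,-0.45,0.1,0],[1,-0.45,0.1,0],[1,-0.45,0.1,0],[0,0,0,0]]]'
python3 - <<'E'
from h import *
im,st=save('wrist','pics/w1.png');print(st['tool_pos'],st['tcp_rot'])
E
```

```text
time: 1.82
tool_pos: [541.2, -391.7, 201.9]
tcp_rot: [-179.2, 0.5, 1.3]
ft_force: [0.2, 0.3, -0.5]
finger_gap: 85.5
[ 541.17623127 -391.65026064  201.93989008] [-179.22082023    0.47182842    1.2661308 ]
```

View pics/w1.png

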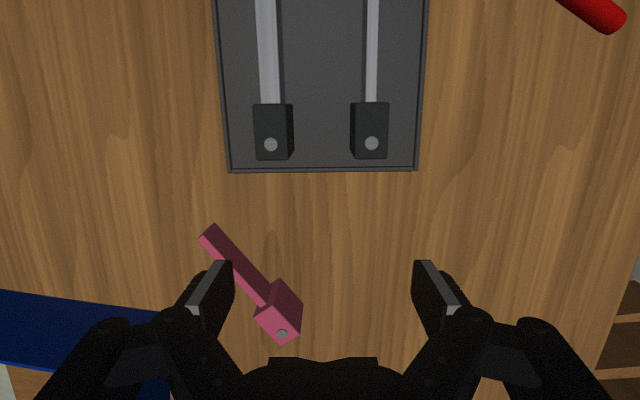

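The wrist view shows the thin gauge on the right, with its bolt at (371,143) and its blade near column 371. The thick one is on the left at (271,145), and the pink one is at (280,330). I'll enlarge for the pose.

```bash
python3 - <<'E'
import cv2
a=cv2.imread('pics/w1.png')
cv2.imwrite('pics/w1c.png',cv2.resize(a[80:180,215:435],None,fx=3.6,fy=3.6,interpolation=cv2.INTER_CUBIC))
cv2.imwrite('pics/w1d.png',cv2.resize(a[0:180,330:430],None,fx=3.3,fy=3.3,interpolation=cv2.INTER_CUBIC))
E
```

```text
(no output)
```

View pics/w1c.png

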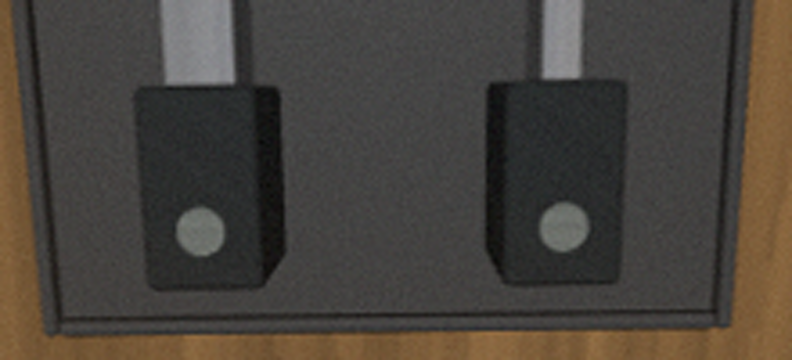

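View pics/w1d.png

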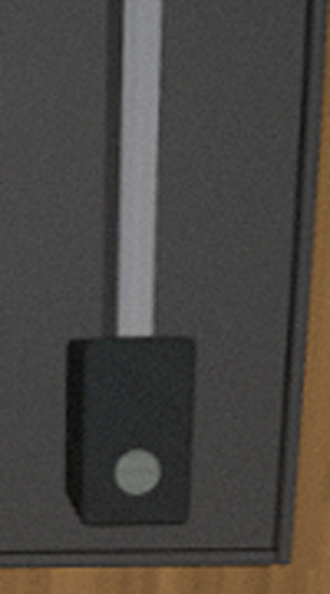

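```bash
python3 - <<'E'
from h import *
np.set_printoptions(precision=1,suppress=True)
st=json.load(open('pics/w1.png.json'));M=w2c('wrist',st)
c=lambda p:(p[0]/3.6+215-.4,p[1]/3.6+80-.4)
u=[c(p) for p in [(503,80),(628,80),(621,284),(505,284)]]
L=[(-15,25,65),(15,25,65),(15,-25,65),(-15,-25,65)]
p,r=fit([('wrist',M,L,u)],[580,-330,0]);print('thin',p,r.tolist())
tl=[c(p) for p in [(47,334),(730,327)]]
TL=[(-105,-100,13),(105,-100,13)]
p,r=fit([('wrist',M,TL,tl)],[535,-285,0]);print('tray',p,r.tolist(), place(p,[(45,-52,0),(-45,-52,0)]))
b=ray_at_z('wrist',[(126/3.3+329.6,0),(163/3.3+329.6,0),(117/3.3+329.6,336/3.3),(154/3.3+329.6,336/3.3)],M,55);print(b)
m=(b[0]+b[1])/2-(b[2]+b[3])/2;print('blade yaw',np.degrees(np.arctan2(-m[0],m[1])))
E
```

```text
thin [ 582.9 -335.5    2.7] [[0.18795041094307408, 0.013423946029575973], [0.14639719683765406, -0.6883308321212525], [0.17361689952616643, 0.036346051869855955], [-0.5999200984151116, 0.7159672990501065]]
tray [ 536.4 -284.1    2. ] [[-1.0327197123280598, 0.07388068483984966], [1.0068753888101014, 0.05528456915075708]] [[ 583.2 -334.4    0. ]
 [ 493.3 -337.6    0. ]]
[[ 574.6 -229.1   55. ]
 [ 584.  -228.8   55. ]
 [ 577.1 -310.8   55. ]
 [ 587.1 -310.6   55. ]]
blade yaw 1.9592333858367275
```

```bash
python3 -m pendant '[[[0.55,-0.75,0.3,-0.2],[0.55,-0.75,0.3,0],[0.55,-0.75,0.3,0],[0.5,-0.7,0.5,0],[0,0,0.9,0],[0,0,0.9,0],[0,0,0.9,0],[0,0,0.6,0],[0,0,0.2,0],[0,0,0,0]]]'
```

```text
time: 2.7
tool_pos: [574.8, -334.3, 100.6]
tcp_rot: [-179.4, 0.7, 1.9]
ft_force: [-0.4, 0.6, -0.1]
finger_gap: 85.3
```

```bash
python3 -m pendant '[[[0.3,0,0.7,0],[0.15,0,0.7,0],[0,0,0.7,0],[0,0,0.7,0],[0,0,0.6,0],[0,0,0.4,0],[0,0,0.2,0],[0,0,0,0],[0,0,0,0],[0,0,0,0]]]'
```

```text
time: 3.53
tool_pos: [582.7, -336.3, 17.6]
tcp_rot: [-179.5, 0.6, 1.8]
ft_force: [0.3, 0.1, -0.4]
finger_gap: 85.5
```

Aligned at (582.7, -336.3). Closing.

```bash
python3 -m pendant '[[[0,0,0,0],[0,0,0,0],[0,0,0,0],[0,0,0,0],[0,0,0,0],[0,0,0,0],[0,0,0,0],[0,0,0,0],[0,0,0,0],[0,0,0,0]]]' -1 60
```

```text
time: 4.37
tool_pos: [584.3, -337.5, 21.0]
tcp_rot: [-179.7, 0.4, 1.8]
ft_force: [-0.4, 0.3, -1.1]
finger_gap: 29.5
```

```bash
python3 -m pendant '[[[0,0,-0.4,0],[0,0,-0.8,0],[0,0,-0.9,0],[0,0,-0.9,0],[0,-0.5,-0.5,0],[0,-0.9,-0.2,0],[0,-1,0,0.2],[0,-1,0,0.2],[0,-1,0,0.2],[0,-0.8,0,0]]]'
```

```text
time: 5.2
tool_pos: [579.0, -228.5, 96.7]
tcp_rot: [-179.4, 0.8, -1.4]
ft_force: [0.2, 0.3, -4.9]
finger_gap: 29.1
```

```bash
python3 -m pendant '[[[0,-0.8,0,0],[0,-0.9,0,0],[0,-0.9,0,0],[0,-0.9,0,0],[0,-0.8,0,0],[0,-0.6,0,0],[0,-0.4,0,0],[0,-0.2,0,0],[0,0,0,0],[0,0,0,0]]]'
python3 - <<'E'
from h import *
im,st=save('wrist','pics/w2.png');print(st['tool_pos'],st['tcp_rot'],st['ft_force'],st['finger_gap'])
E
```

```text
time: 6.03
tool_pos: [577.3, -102.5, 96.6]
tcp_rot: [-179.2, 1.2, -1.0]
ft_force: [-0.1, 0.1, -4.3]
finger_gap: 29.0
[ 577.26813802 -102.54047305   96.57254523] [-179.20350993    1.15173296   -1.04848768] [-0.06739455  0.08473855 -4.26651819] 28.963073382912757
```

View pics/w2.png

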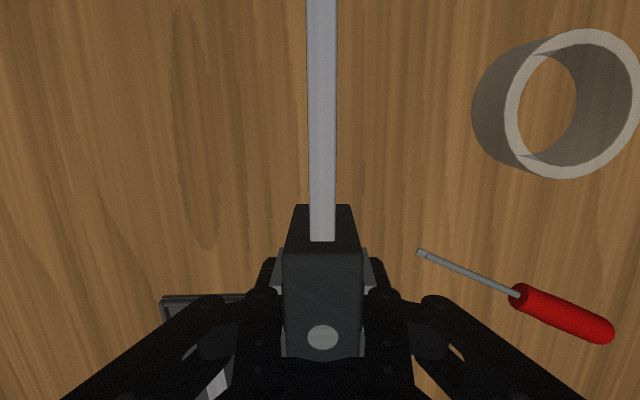

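```bash
python3 -m pendant '[[[0,-0.2,-1,0],[0,-0.5,-1,0],[0,-1,-1,0],[0,-1,-1,0],[0,-1,-1,0],[0,-1,-0.5,0],[0,-1,0,0],[0,-1,0,0],[0,-1,0,0],[0,-1,0,0]]]'
```

```text
time: 6.92
tool_pos: [585.1, 62.1, 214.1]
tcp_rot: [-179.4, 1.1, -2.2]
ft_force: [-0.0, 0.3, -4.5]
finger_gap: 29.5
```

```bash
python3 -m pendant '[[[0,-0.5,0,0],[0,-0.2,0,0],[0,0,0,0],[0,0,0,0],[0,0,0,0],[0,0,0,0],[0,0,0,0],[0,0,0,0],[0,0,0,0],[0,0,0,0]]]'
python3 - <<'E'
from h import *
im,st=save('wrist','pics/w3.png');print(st['tool_pos'],st['tcp_rot'],st['ft_force'],st['finger_gap'])
E
```

```text
time: 7.75
tool_pos: [586.3, 72.4, 213.6]
tcp_rot: [-179.5, 1.2, -2.4]
ft_force: [-1.1, 0.1, -4.7]
finger_gap: 29.0
[586.33799895  72.35215667 213.55892364] [-179.45648668    1.18841057   -2.40929421] [-1.09369166  0.08495878 -4.71034726] 29.000957536079373
```

View pics/w3.png

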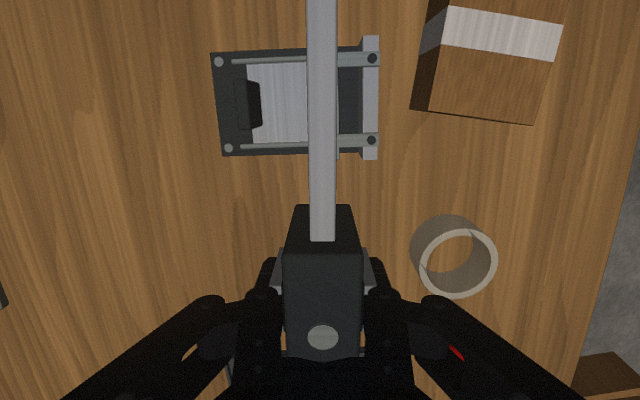

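```bash
python3 - <<'E'
import cv2
a=cv2.imread('pics/w3.png')
cv2.imwrite('pics/w3c.png',cv2.resize(a[25:170,200:390],None,fx=4.1,fy=4.1,interpolation=cv2.INTER_CUBIC))
E
```

```text
(no output)
```

View pics/w3c.png

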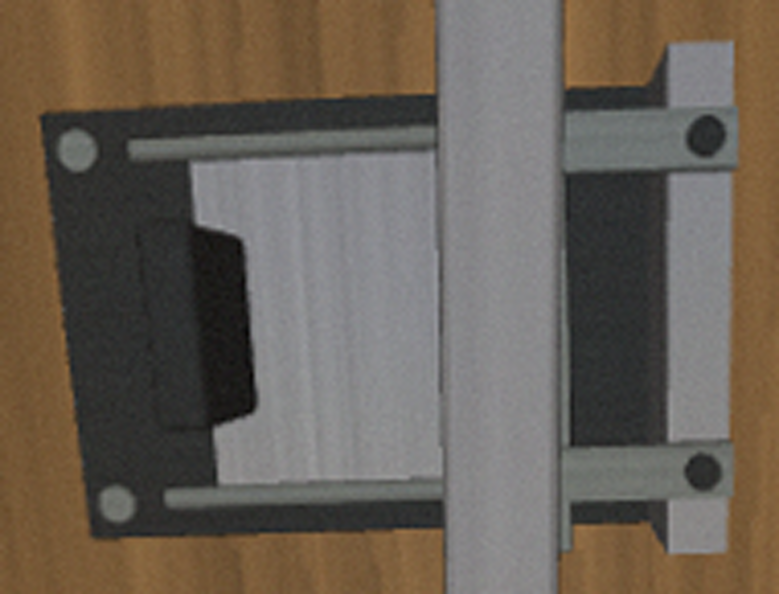

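```bash
python3 - <<'E'
from h import *
np.set_printoptions(precision=1,suppress=True)
st=json.load(open('pics/w3.png.json'));M=w2c('wrist',st)
c=lambda p:(p[0]/4.1+200-.4,p[1]/4.1+25-.4)
L=[(-125,55,8),(-125,-55,8),(30,55,58),(44,55,58),(44,-55,58),(30,-55,58)]
u=[c(p) for p in [(41,114),(92,539),(668,43),(734,41),(727,553),(667,553)]]
p,r=fit([('wrist',M,L,u)],[591,150,0]);print('feeder',p,r.tolist())
inv=lambda q:(lambda d,a:np.c_[np.cos(a)*d[:,0]+np.sin(a)*d[:,1],-np.sin(a)*d[:,0]+np.cos(a)*d[:,1]])(q[:,:2]-p[:2],np.radians(p[2]))
print('tab top',inv(ray_at_z('wrist',[c(q) for q in [(138,220),(190,218),(205,427),(152,430)]],M,73)))
print('pad',inv(ray_at_z('wrist',[c((571,548))],M,53)))
# blade in world at z guess: blade top is where relative to TCP
Tm=np.eye(4);Tm[:3,:3]=R.from_euler('xyz',st['tcp_rot'],degrees=True).as_matrix();Tm[:3,3]=st['tool_pos']
zt=st['tool_pos'][2]+ (55-21)
b=ray_at_z('wrist',[(306,0),(337.5,0),(310,240),(335,240)],M,zt);print(b)
m=(b[0]+b[1])/2-(b[2]+b[3])/2;print('blade yaw',np.degrees(np.arctan2(-m[0],m[1])),'x offset from tcp',((b[2]+b[3])/2-st['tool_pos']))
print('mouth',place(p,[(30,-55,8),(23,-55,8),(23,-90,30),(24,-200,0)]))
E
```

```text
feeder [594.2 151.8  -0.4] [[-0.4961663859492944, -0.22418124640541492], [-0.3476671375119338, 0.28815761884681024], [0.16090527959016754, 0.002565777146379844], [0.12467656230376178, -0.025650484524170736], [0.11187254710779371, -0.1452718825863144], [0.25417340192313986, 0.25314785070710855]]
tab top [[-83.3  22.4]
 [-72.1  22.3]
 [-73.1 -21. ]
 [-85.  -21.2]]
pad [[  7.3 -53.8]]
[[587.2 181.5 247.6]
 [597.1 181.  247.6]
 [584.3  99.9 247.6]
 [593.9  99.6 247.6]]
blade yaw -2.158501475010626 x offset from tcp [ 2.8 27.4 34. ]
mouth [[623.8  96.5   8. ]
 [616.8  96.6   8. ]
 [616.6  61.6  30. ]
 [616.8 -48.4   0. ]]
```

```bash
python3 -m pendant '[[[0.2,0.5,0,-0.2],[0.3,1,0,-0.2],[0.3,1,0.3,0],[0.3,1,0.6,0],[0.2,1,0.8,0],[0,1,0.9,0],[0,0.9,0.9,0],[0,0.4,0.9,0],[0,0.1,0.7,0],[0,0,0.3,0]]]'
```

```text
time: 8.63
tool_pos: [613.2, -70.5, 104.1]
tcp_rot: [-179.4, 0.6, -0.3]
ft_force: [-0.1, 0.1, -4.1]
finger_gap: 29.2
```

```bash
python3 -m pendant '[[[0,0,0.6,0],[0,0,0.8,0],[0,0,0.8,0],[0,0,0.7,0],[0,0,0.5,0],[0,0,0.3,0],[0,0,0.2,0],[0,0,0.1,0],[0,0,0,0],[0,0,0,0]]]'
python3 - <<'E'
from h import *
for n in ['top','side']:save(n,f'pics/{n}4.png')
im,st=save('wrist','pics/w4.png');print(st['tool_pos'],st['tcp_rot'],st['ft_force'],st['finger_gap'])
E
```

```text
time: 9.47
tool_pos: [614.7, -66.7, 21.3]
tcp_rot: [-179.4, 0.4, -0.1]
ft_force: [-0.2, 0.1, -4.3]
finger_gap: 29.6
[614.91706636 -66.86424585  21.58819765] [-1.79431725e+02  3.35771878e-01 -1.29452224e-01] [ 0.98626146  0.58943105 -4.26916489] 29.130763029641912
```

```bash
python3 - <<'E'
import cv2
a=cv2.imread('pics/side4.png');b=cv2.imread('pics/top4.png')
cv2.imwrite('pics/s4c.png',cv2.resize(a[200:350,240:370],None,fx=4,fy=4,interpolation=cv2.INTER_CUBIC))
cv2.imwrite('pics/t4c.png',cv2.resize(b[165:255,160:300],None,fx=5.5,fy=5.5,interpolation=cv2.INTER_CUBIC))
E
```

```text
(no output)
```

View pics/s4c.png

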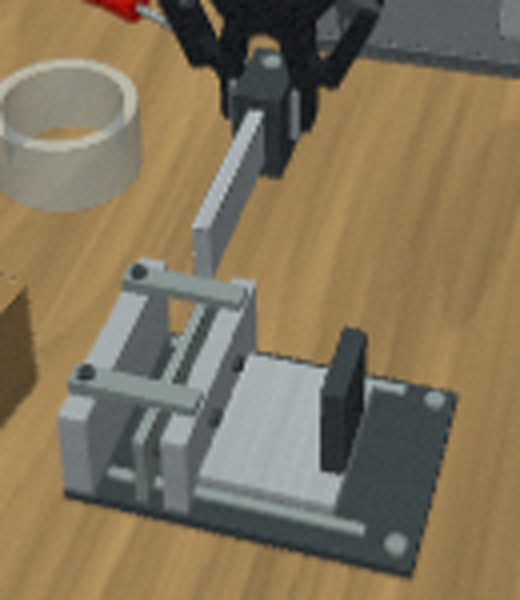

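View pics/t4c.png

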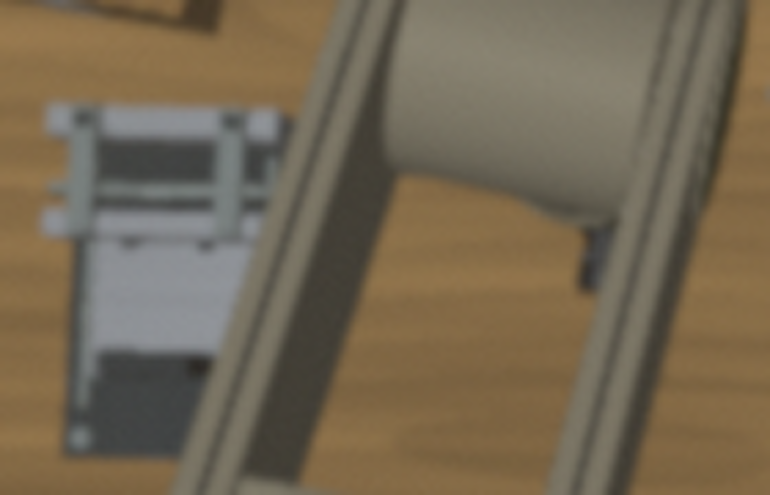

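View pics/w4.png

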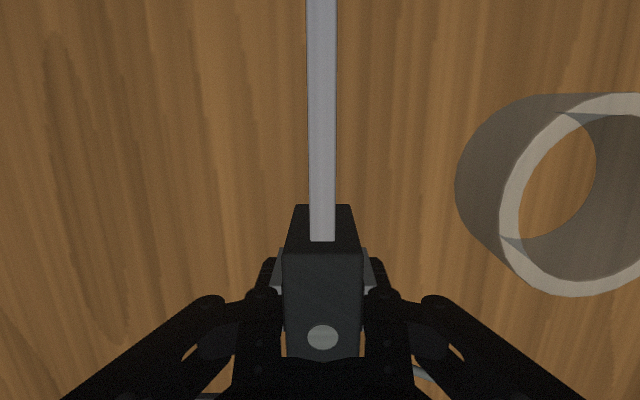

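```bash
python3 - <<'E'
from h import *
S=w2c('side');np.set_printoptions(precision=1,suppress=True)
q=proj('side',[(621,65,55.6),(611,65,55.6),(611,65,17.6),(631,-40,62)],S);print(((q-[240,200])*4))
p=[594.2,151.8,-.4]
q=proj('side',place(p,[(44,55,58),(30,55,58),(44,-55,58),(-125,55,8),(-125,-55,8)]),S);print(((q-[240,200])*4))
E
```

```text
[[185.2 221.4]
 [203.2 224.7]
 [205.2 277.7]
 [225.5  93.2]]
[[ 50.8 411. ]
 [ 79.3 417.3]
 [134.6 251.8]
 [407.  564.8]
 [452.3 386.5]]
```

```bash
python3 -m pendant '[[[-0.15,0,0.1,0],[0,0,0.1,0],[0,-0.2,0,0],[0,-0.3,0,0],[0,-0.3,0,0],[0,-0.3,0,0],[0,-0.3,0,0],[0,-0.2,0,0],[0,-0.1,0,0],[0,0,0,0]]]'
```

```text
time: 10.45
tool_pos: [612.7, -28.5, 19.4]
tcp_rot: [-179.4, 0.2, -0.1]
ft_force: [-0.3, -0.5, -3.3]
finger_gap: 29.6
```

```bash
python3 -m pendant '[[[0,-0.2,0,0],[0,-0.3,0,0],[0,-0.4,0,0],[0,-0.4,0,0],[0,-0.4,0,0],[0,-0.4,0,0],[0,-0.3,0,0],[0,-0.2,0,0],[0,-0.1,0,0],[0,0,0,0]]]'
```

```text
time: 11.28
tool_pos: [612.7, 32.1, 19.9]
tcp_rot: [-179.4, 0.2, -0.1]
ft_force: [0.1, -0.1, -4.7]
finger_gap: 29.6
```

```bash
python3 -m pendant '[[[0,-0.2,0,0],[0,-0.3,0,0],[0,-0.3,0,0],[0,-0.25,0,0],[0,-0.15,0,0],[0.1,-0.05,0.1,0],[0,0,0.1,0],[0,0,0,0],[0,0,0,0],[0,0,0,0]]]'
python3 - <<'E'
from h import *
for n in ['top','side']:save(n,f'pics/{n}5.png')
im,st=save('wrist','pics/w5.png');print(st['tool_pos'],st['tcp_rot'],st['ft_force'],st['finger_gap'])
a=cv2.imread('pics/side5.png')
cv2.imwrite('pics/s5c.png',cv2.resize(a[200:350,240:370],None,fx=4,fy=4,interpolation=cv2.INTER_CUBIC))
E
```

```text
time: 12.12
tool_pos: [615.3, 59.2, 15.9]
tcp_rot: [-179.4, 0.2, -0.1]
ft_force: [-0.2, 1.1, -3.3]
finger_gap: 29.2
[615.33024149  59.14100646  15.93269928] [-1.79448342e+02  1.49003512e-01 -9.63952902e-02] [-0.73815272 -0.32159137 -3.51407325] 29.311667282500057
```

View pics/s5c.png

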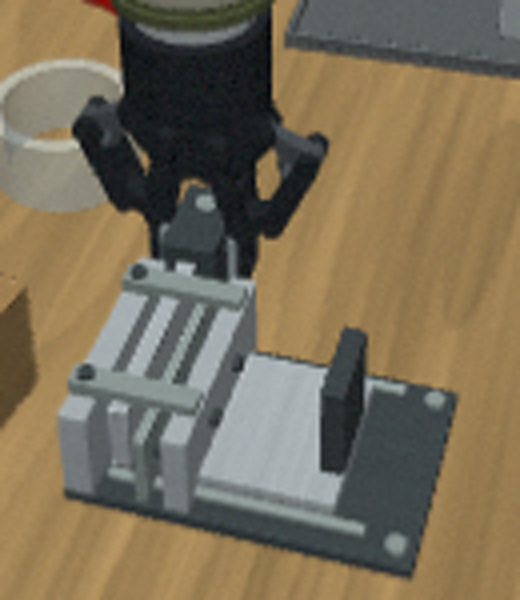

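View pics/w5.png

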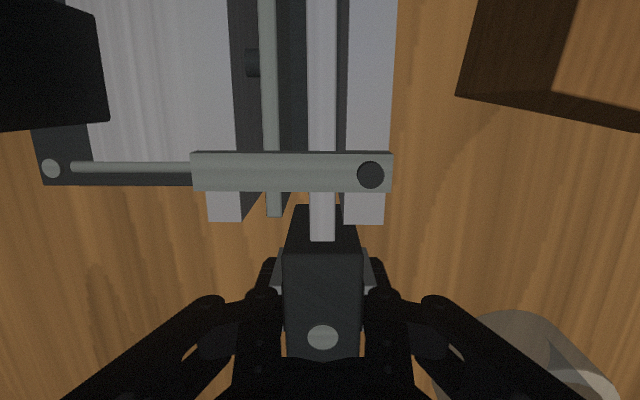

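```bash
python3 -m pendant '[[[0,0,0.05,0],[0,0,0,0],[0,0,0,0],[0,0,0,0],[0,0,0,0],[0,0,0,0],[0,0,0,0],[0,0,0,0],[0,0,0,0],[0,0,0,0]]]' 1
python3 -m pendant '[[[0,0,-0.5,0],[0,0,-0.9,0],[0,0,-1,0],[0,0,-1,0],[0,0,-1,0],[0,0,-1,0],[0,0,-0.8,0],[0,0,-0.4,0],[0,0,0,0],[0,0,0,0]]]' -1
python3 - <<'E'
from h import *
for n in ['side']:save(n,f'pics/{n}6.png')
im,st=save('wrist','pics/w6.png');print(st['tool_pos'],st['tcp_rot'],st['ft_force'],st['finger_gap'])
E
```

```text
time: 13.1
tool_pos: [618.3, 58.6, 18.1]
tcp_rot: [-179.5, -0.2, -0.1]
ft_force: [0.7, 0.8, -0.5]
finger_gap: 85.7
time: 13.93
tool_pos: [616.6, 57.3, 160.3]
tcp_rot: [-179.5, -0.1, -0.1]
ft_force: [-0.1, 0.4, -0.2]
finger_gap: -0.2
[616.59448975  57.30714442 160.1291283 ] [-1.79458644e+02 -1.31748797e-01 -1.31301192e-01] [ 0.15159074 -0.59409494  0.13728045] -0.1294990159366555
```

View pics/w6.png

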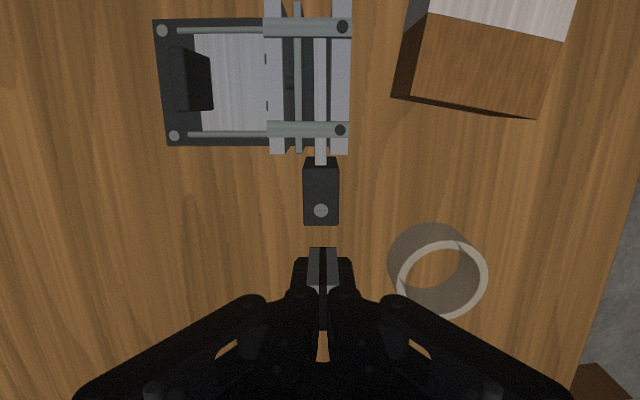

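The gauge stands free in the channel, with its block top at (303-339, 168-225). Next I'll enlarge this to measure the gauge against the feeder.

```bash
python3 - <<'E'
import cv2
a=cv2.imread('pics/w6.png')
cv2.imwrite('pics/w6c.png',cv2.resize(a[0:235,145:360],None,fx=3.6,fy=3.6,interpolation=cv2.INTER_CUBIC)[:600] if 0 else cv2.resize(a[90:235,145:360],None,fx=3.7,fy=3.7,interpolation=cv2.INTER_CUBIC))
cv2.imwrite('pics/w6d.png',cv2.resize(a[0:160,145:360],None,fx=3.7,fy=3.7,interpolation=cv2.INTER_CUBIC))
E
```

```text
(no output)
```

View pics/w6c.png

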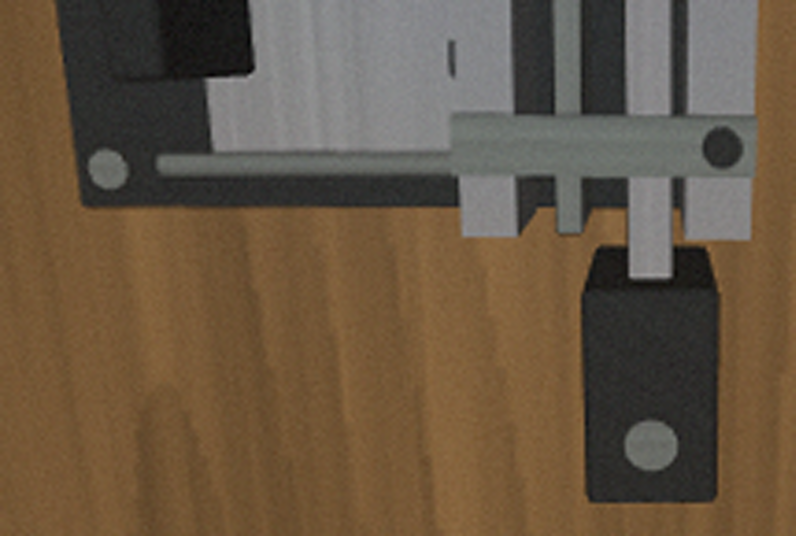

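View pics/w6d.png

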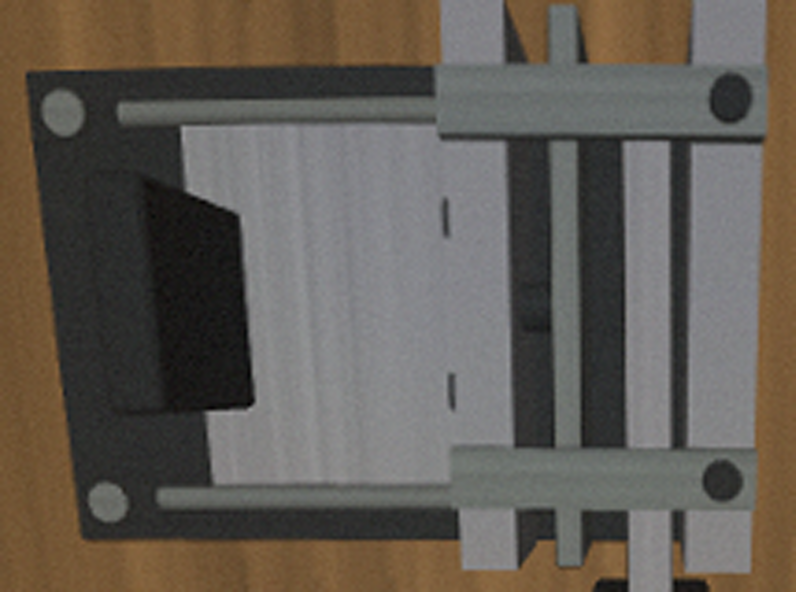

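```bash
python3 -m pendant '[[[-0.5,-0.3,0,0],[-0.9,-0.6,0,0],[-1,-0.7,0,0],[-1,-0.7,0,0],[-1,-0.7,0,0],[-1,-0.7,0,0],[-0.9,-0.6,0,0],[-0.4,-0.3,0.2,0],[0,0,0.5,0],[0,0,0.3,0]]]'
python3 - <<'E'
from h import *
np.set_printoptions(precision=1,suppress=True)
st=json.load(open('pics/w6.png.json'));M=w2c('wrist',st)
d=lambda p:(p[0]/3.7+145-.4,p[1]/3.7-.4)
L=[(-125,55,8),(-125,-55,8),(44,-55,58),(30,-55,58)]
u=[d(p) for p in [(27,73),(84,540),(750,572),(686,570)]]
p,r=fit([('wrist',M,L,u)],[591,150,0]);print('feeder',p,r.tolist())
inv=lambda q:(lambda d,a:np.c_[np.cos(a)*d[:,0]+np.sin(a)*d[:,1],-np.sin(a)*d[:,0]+np.cos(a)*d[:,1]])(q[:,:2]-p[:2],np.radians(p[2]))
print('tab +x top',inv(ray_at_z('wrist',[d(q) for q in [(138,175),(160,412)]],M,73)))
print('pad',inv(ray_at_z('wrist',[d((582,565)),d((579,140))],M,53)))
c=lambda p:(p[0]/3.7+145-.4,p[1]/3.7+90-.4)
print('block',inv(ray_at_z('wrist',[c(q) for q in [(583,290),(719,290),(717,501),(588,501)]],M,60)))
print('blade',inv(ray_at_z('wrist',[d(q) for q in [(625,141),(671,141)]]+[c(q) for q in [(629,278),(673,278)]],M,50)))
E
```

```text
time: 14.87
tool_pos: [469.2, 151.2, 124.7]
tcp_rot: [-179.6, 1.1, -0.2]
ft_force: [-0.1, -1.1, -0.7]
finger_gap: 0.1
feeder [594.3 151.8  -0.3] [[-0.7903822308491328, -0.5421750874009739], [-0.45722204797695554, 0.25851474447392775], [0.683920510568953, -0.0012895665248606747], [0.3245513677564418, 0.4432361120292114]]
tab +x top [[-73.1  21.2]
 [-73.6 -21.6]]
pad [[  7.2 -54.4]
 [  7.7  30.3]]
block [[   7.7  -65.9]
 [  36.9  -65.7]
 [  37.5 -114.5]
 [   8.1 -114.6]]
blade [[ 16.7  30.7]
 [ 25.9  30.7]
 [ 17.3 -65.1]
 [ 27.2 -65.1]]
```

```bash
python3 -m pendant '[[[0.1,0,0.5,0],[0.1,0,0.7,0],[0.1,0,0.7,0],[0,0,0.7,0],[0,0,0.6,0],[0,0,0.4,0],[0,0,0.2,0],[0,0,0.1,0],[0,0,0,0],[0,0,0,0]]]'
python3 - <<'E'
from h import *
im,st=save('wrist','pics/w7.png');print(st['tool_pos'],st['tcp_rot'],st['ft_force'],st['finger_gap'])
save('side','pics/side7.png')
a=cv2.imread('pics/side7.png')
cv2.imwrite('pics/s7c.png',cv2.resize(a[210:360,240:390],None,fx=4,fy=4,interpolation=cv2.INTER_CUBIC))
E
```

```text
time: 15.7
tool_pos: [475.9, 145.2, 31.9]
tcp_rot: [-179.9, 1.6, -0.6]
ft_force: [0.4, 0.4, 0.7]
finger_gap: 0.3
[475.85503211 145.23717125  31.86785753] [-179.85189515    1.61484408   -0.60431228] [0.37321554 0.42204894 0.72550795] 0.32473541741725276
```

View pics/s7c.png

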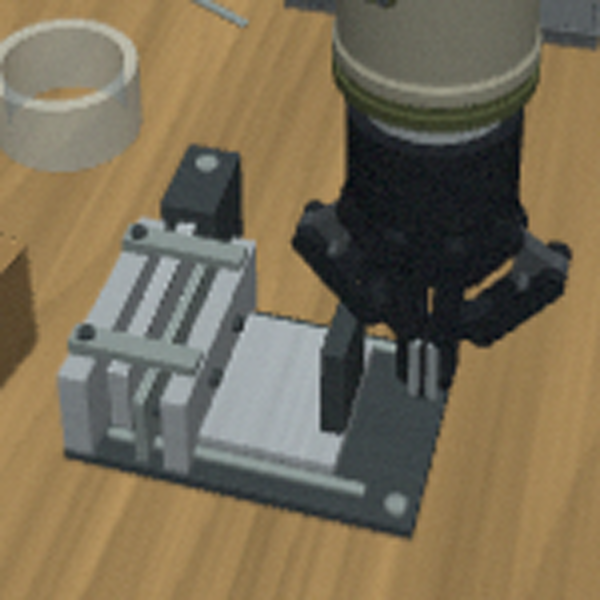

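View pics/w7.png

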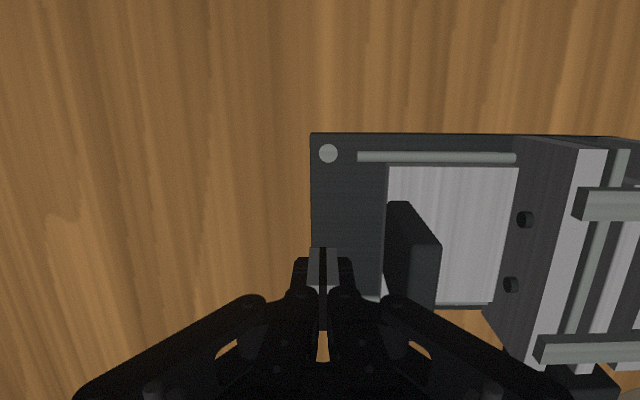

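```bash
python3 -m pendant '[[[-0.4,-0.3,-0.8,1],[-0.3,0,-0.4,1],[0,0,0,1],[0,0,0,1],[0,0,0,1],[0,0,0,1],[0,0,0,1],[0,0,0,1],[0,0,0,1],[0,0,0,1]]]'
python3 -m pendant '[[[0,0,0,1],[0,0,0,1],[0,0,0,1],[0,0,0,1],[0,0,0,1],[0,0,0,1],[0,0,0,1],[0,0,0,1],[0,0,0,0.3],[0,0,0,0]]]'
```

```text
time: 16.63
tool_pos: [468.7, 154.5, 67.6]
tcp_rot: [179.8, 0.7, -48.3]
ft_force: [-0.5, -0.7, -0.1]
finger_gap: -0.0
time: 17.47
tool_pos: [475.3, 156.9, 78.0]
tcp_rot: [-179.5, 0.6, -88.5]
ft_force: [-0.0, 0.1, -0.0]
finger_gap: -0.3
```

```bash
python3 -m pendant '[[[0.15,0,0.4,0.2],[0.1,0,0.5,0.1],[0,0,0.5,0],[0,0,0.3,0],[0,0,0.1,0],[0,0,0,0],[0,0,0,0],[0,0,0,0],[0,0,0,0],[0,0,0,0]]]'
python3 - <<'E'
from h import *
im,st=save('wrist','pics/w8.png');print(st['tool_pos'],st['tcp_rot'],st['ft_force'],st['finger_gap'])
E
```

```text
time: 18.3
tool_pos: [475.7, 151.9, 38.4]
tcp_rot: [-179.5, 0.6, -89.7]
ft_force: [-0.0, -0.3, 0.6]
finger_gap: 0.1
[475.73310959 151.92070222  38.41175566] [-179.49439061    0.62116768  -89.74274513] [-0.01633673 -0.34420728  0.62089865] 0.13658717618801663
```

View pics/w8.png

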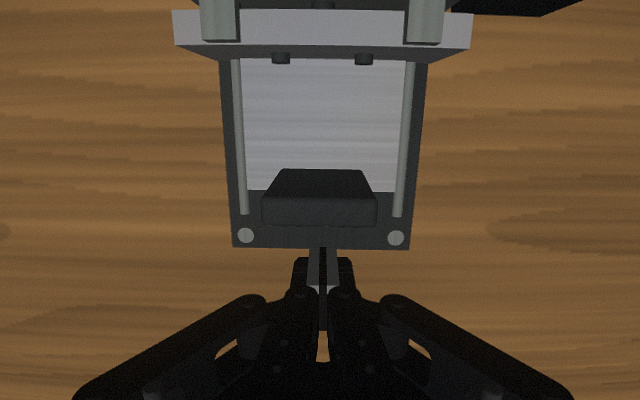

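```bash
python3 -m pendant '[[[0,-0.2,0,0],[0,-0.3,0,0],[0,-0.2,0,0],[0,-0.1,0,0],[0,-0.05,0,0],[0,0,0,0],[0,0,0,0],[0,0,0,0],[0,0,0,0],[0,0,0,0]]]'
```

```text
time: 19.18
tool_pos: [496.0, 152.2, 39.8]
tcp_rot: [-179.4, 0.6, -89.7]
ft_force: [0.2, 0.1, -0.1]
finger_gap: -0.2
```

```bash
python3 -m pendant '[[[0,-0.1,0,0],[0,-0.1,0,0],[0,-0.1,0,0],[0,-0.1,0,0],[0,0,0,0],[0,0,0,0],[0,0,0,0],[0,0,0,0],[0,0,0,0],[0,0,0,0]]]'
```

```text
time: 20.02
tool_pos: [500.0, 152.1, 38.8]
tcp_rot: [-179.9, 0.6, -89.7]
ft_force: [-0.3, 0.5, 1.2]
finger_gap: 0.5
```

```bash
python3 -m pendant '[[[0,-0.1,0,0],[0,-0.1,0,0],[0,-0.1,0,0],[0,-0.1,0,0],[0,-0.1,0,0],[0,-0.1,0,0],[0,0,0,0],[0,0,0,0],[0,0,0,0],[0,0,0,0]]]'
python3 - <<'E'
from h import *
im,st=save('wrist','pics/w9.png');print(st['tool_pos'],st['tcp_rot'],st['ft_force'],st['joint_efforts'])
E
```

```text
time: 20.85
tool_pos: [505.0, 151.9, 37.8]
tcp_rot: [179.1, 0.5, -89.7]
ft_force: [-1.4, -0.0, 0.9]
finger_gap: 0.2
[505.03874975 151.92748988  37.75295353] [179.13926212   0.49351518 -89.67544656] [-1.41656757 -0.00827171  0.91509314] [-2.40110513e-01 -5.03390515e+01 -4.41365469e+01 -1.15830035e-02
 -5.01855556e-01 -9.43227089e-03]
```

View pics/w9.png

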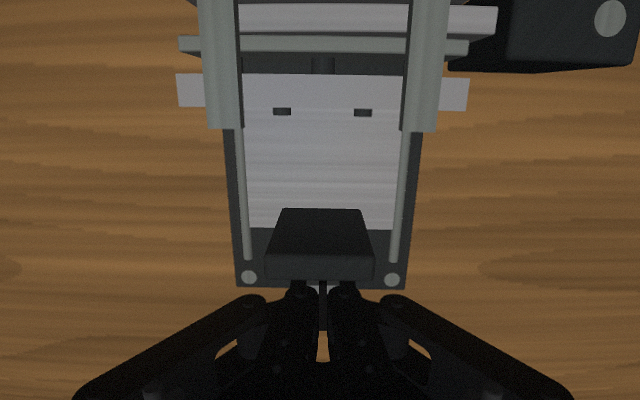

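```bash
python3 -m pendant '[[[0,-0.15,0,0],[0,-0.15,0,0],[0,-0.15,0,0],[0,-0.15,0,0],[0,-0.1,0,0],[0,0,0,0],[0,0,0,0],[0,0,0,0],[0,0,0,0],[0,0,0,0]]]'
python3 - <<'E'
from h import *
im,st=save('wrist','pics/w10.png');print(st['tool_pos'],st['tcp_rot'],st['ft_force'])
E
```

```text
time: 21.73
tool_pos: [512.0, 151.8, 36.8]
tcp_rot: [178.2, 0.4, -89.6]
ft_force: [-2.5, -0.4, 0.4]
finger_gap: 0.0
[512.03272041 151.82932877  36.84493048] [178.18008729   0.40480096 -89.63110933] [-2.46543389 -0.35968138  0.40505829]
```

View pics/w10.png

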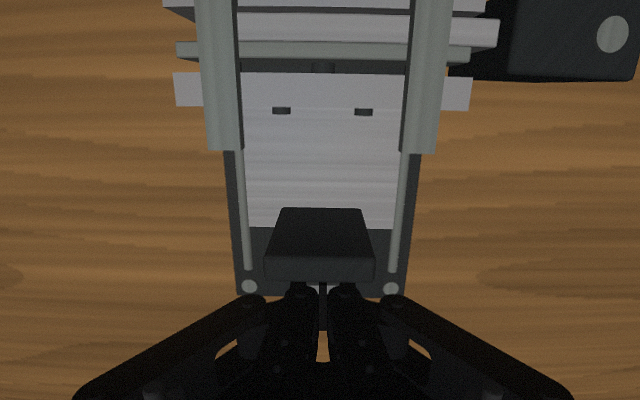

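```bash
python3 - <<'E'
import cv2
a=cv2.imread('pics/w10.png')
cv2.imwrite('pics/w10c.png',cv2.resize(a[0:120,400:520],None,fx=5,fy=5,interpolation=cv2.INTER_CUBIC))
E
```

```text
(no output)
```

View pics/w10c.png

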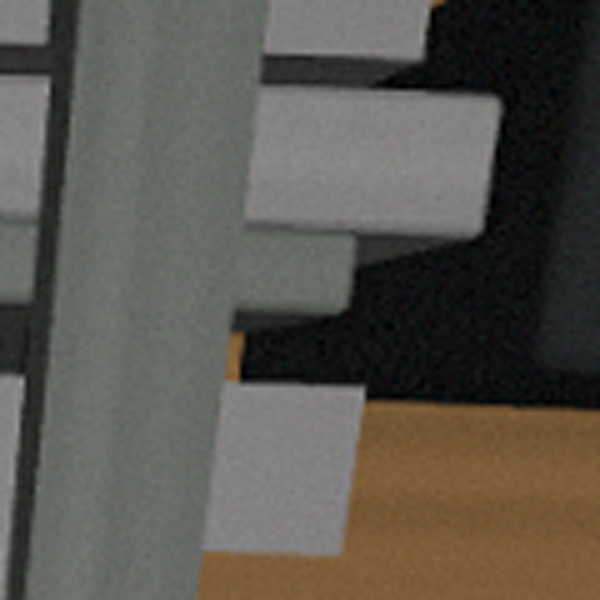

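```bash
cat > m.py <<'E'
from h import *
import sys
np.set_printoptions(precision=2,suppress=True)
P=[594.25,151.8,-.35]
def inv(q,p=P):
    d=q[:,:2]-np.array(p[:2]);a=np.radians(p[2]);return np.c_[np.cos(a)*d[:,0]+np.sin(a)*d[:,1],-np.sin(a)*d[:,0]+np.cos(a)*d[:,1]]
def meas(fn,pts):
    st=json.load(open(fn+'.json'));M=w2c('wrist',st)
    for n,u,z in pts: print(n,inv(ray_at_z('wrist',[u],M,z))[0])
E
python3 - <<'E'
from m import *
c=lambda x,y:(x/5+399.6,y/5-.4)
meas('pics/w10.png',[('fixed',c(340,57),58),('blade+',c(360,91),50),('blade-',c(360,232),50),('pad+',c(300,238),53),('pad-',c(300,309),53),('plate+',c(300,385),57),('plate-',c(290,551),57)])
d=lambda x,y:(x,y)
meas('pics/w10.png',[('tab+',(320,207.5),73),('tab-',(320,258),73)])
# earlier reference from w6: plate edges
e=lambda p:(p[0]/3.7+145-.4,p[1]/3.7-.4)
meas('pics/w6.png',[('plate-',e((461,568)),57),('plate+',e((519,568)),57),('pad-',e((557,565)),53),('pad+',e((582,565)),53),('fixed',e((686,570)),58),('tab+',e((150,300)),73)])
E
```

```text
fixed [ 29.6  -49.47]
blade+ [ 29.22 -54.52]
blade- [ 19.7  -55.95]
pad+ [ 18.74 -50.26]
pad- [ 13.9  -50.95]
plate+ [  8.42 -50.1 ]
plate- [ -3.28 -51.09]
tab+ [-37.18  -0.14]
tab- [-57.86  -0.38]
plate- [-18.55 -53.14]
plate+ [ -6.06 -53.11]
pad- [  1.79 -53.04]
pad+ [  7.24 -53.02]
fixed [ 29.81 -53.23]
tab+ [-73.16   0.52]
```

```bash
python3 - <<'E'
import cv2
a=cv2.imread('pics/w10.png')
cv2.imwrite('pics/w10d.png',cv2.convertScaleAbs(cv2.resize(a[195:295,250:390],None,fx=5.5,fy=5.5,interpolation=cv2.INTER_CUBIC),alpha=2.5))
E
```

```text
(no output)
```

View pics/w10d.png

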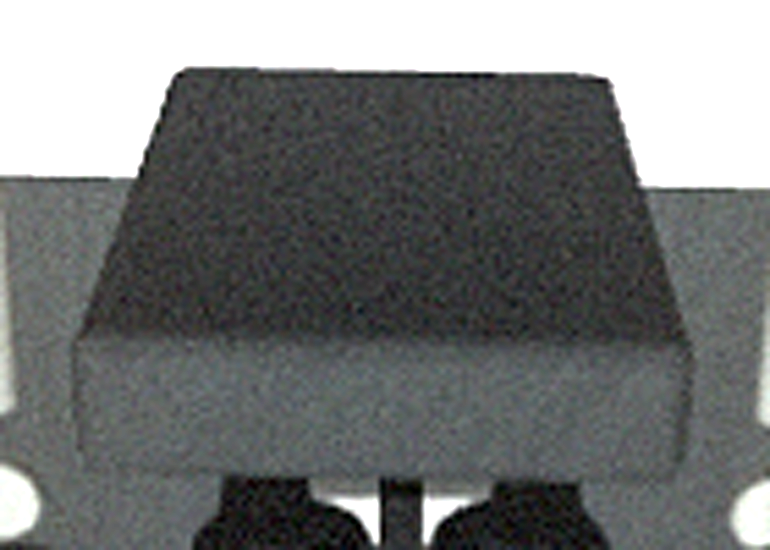

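```bash
python3 - <<'E'
from m import *
meas('pics/w10.png',[('tab+',(320,256.4),73),('tab-',(320,280.4),73),('tab+foot',(320,207.3),28)])
st=json.load(open('pics/w10.png.json'));M=w2c('wrist',st)
print(proj('wrist',place(P,[(44,55,66),(-125,55,8),(-125,-55,8),(30,-52,58)]),M))
E
```

```text
tab+ [-57.16  -0.37]
tab- [-67.95  -0.49]
tab+foot [-54.41   0.33]
[[144.23 -50.07]
 [236.17 295.19]
 [403.46 297.95]
 [475.01  10.05]]
```

```bash
python3 -m pendant '[[[0,0.3,0,0],[0,0.5,0,0],[0,0.4,-0.4,0],[0,0,-1,0],[0,0,-1,0],[0,0,-1,0],[0,0,-1,0],[0,0,-0.6,0],[0,0,0,0],[0,0,0,0]]]'
python3 - <<'E'
from h import *
im,st=save('wrist','pics/w11.png');print(st['tool_pos'],st['tcp_rot'],st['ft_force'])
save('side','pics/side11.png')
a=cv2.imread('pics/w11.png')
cv2.imwrite('pics/w11c.png',cv2.convertScaleAbs(cv2.resize(a[0:200,200:460],None,fx=3,fy=3,interpolation=cv2.INTER_CUBIC),alpha=1.3))
E
```

```text
time: 22.62
tool_pos: [488.1, 150.5, 140.0]
tcp_rot: [178.3, 0.4, -89.7]
ft_force: [-0.9, -0.6, -0.2]
finger_gap: 0.1
[488.0780456  150.5211687  139.98836365] [178.31995523   0.39001532 -89.65156791] [-0.89013129 -0.64416624 -0.2388439 ]
```

View pics/w11c.png

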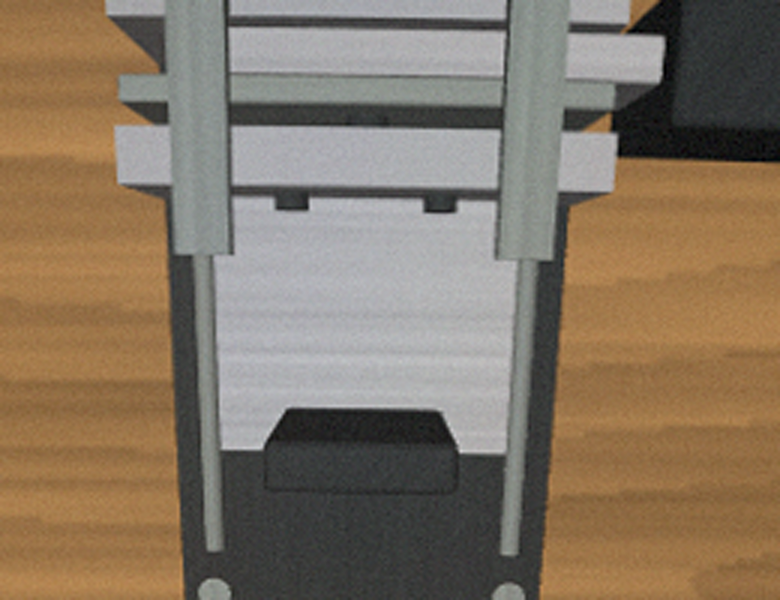

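View pics/w11.png

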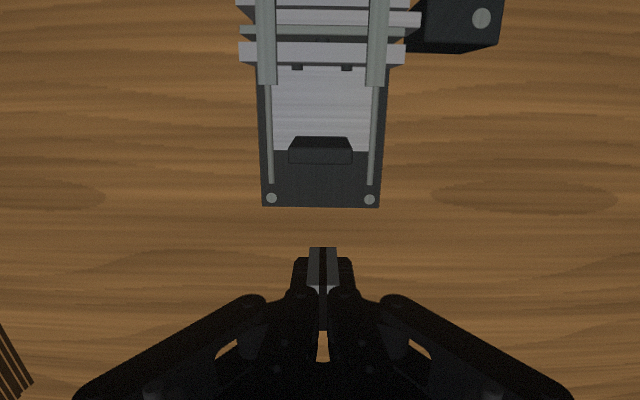

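```bash
python3 - <<'E'
import cv2
a=cv2.imread('pics/w11.png')
cv2.imwrite('pics/w11e.png',cv2.convertScaleAbs(cv2.resize(a[0:75,360:440],None,fx=8,fy=8,interpolation=cv2.INTER_CUBIC),alpha=1.4))
cv2.imwrite('pics/w11f.png',cv2.convertScaleAbs(cv2.resize(a[125:215,255:390],None,fx=5.5,fy=5.5,interpolation=cv2.INTER_CUBIC),alpha=2))
E
```

```text
(no output)
```

View pics/w11e.png

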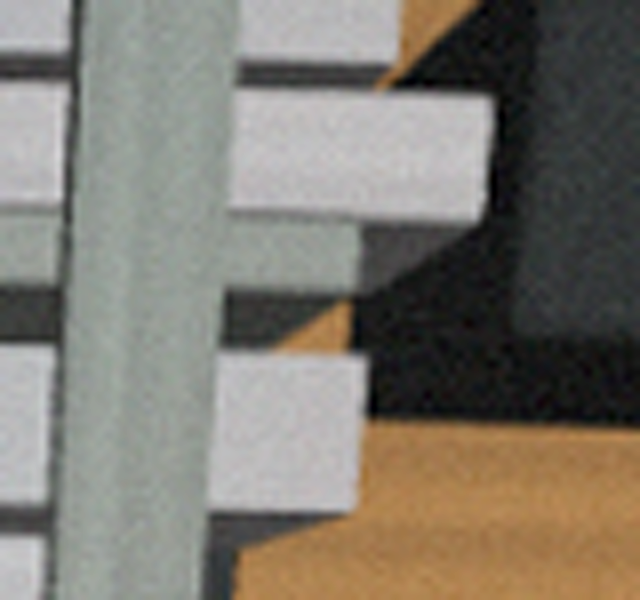

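View pics/w11f.png

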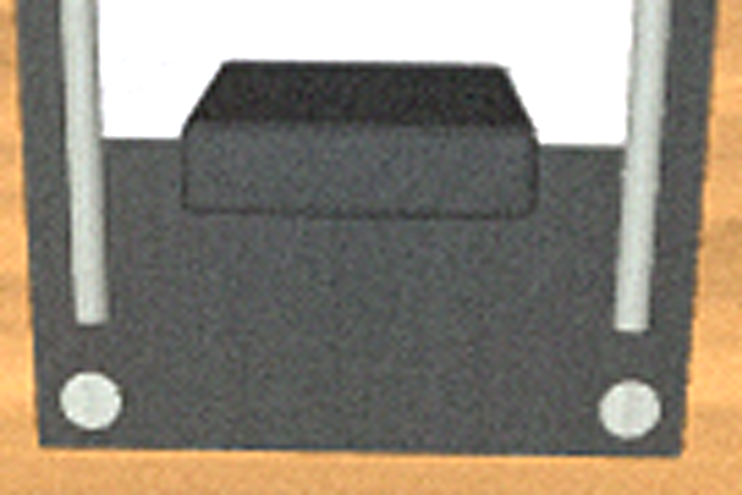

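```bash
python3 - <<'E'
from m import *
st=json.load(open('pics/w11.png.json'));M=w2c('wrist',st)
e=lambda x,y:(x/8+360-.45,y/8-.45); f=lambda x,y:(x/5.5+255-.4,y/5.5+125-.4)
L=[(-125,55,8),(-125,-55,8),(30,-55,58)]
u=[f(41,447),f(683,456),e(398,63)]
p,r=fit([('wrist',M,L,u)],[594,152,-.3]);print(p,r.tolist())
for n,uv,z in [('fixed',e(300,62),58),('blade+',e(300,90),50),('blade-',e(300,214),50),('pad+',e(300,220),53),('pad-',e(300,289),53),('plate+',e(300,350),57),('plate-',e(300,511),57),('tab+',f(360,127),73),('tab-',f(360,215),73)]:
    q=ray_at_z('wrist',[uv],M,z); print(n,inv(q)[0],inv(q,p)[0])
E
```

```text
[594.24 151.48  -0.41] [[-0.18946933949376898, 0.09939219266351529], [0.12054690158265657, 0.365761938156254], [0.04770079406551986, -0.24245575495312988]]
fixed [ 29.66 -47.55] [ 29.71 -47.2 ]
blade+ [ 29.43 -49.32] [ 29.48 -48.98]
blade- [ 20.16 -50.07] [ 20.21 -49.73]
pad+ [ 19.17 -49.48] [ 19.22 -49.15]
pad- [ 13.98 -49.91] [ 14.04 -49.57]
plate+ [  8.8  -49.45] [  8.86 -49.12]
plate- [ -3.48 -50.47] [ -3.42 -50.16]
tab+ [-57.9  -0.1] [-57.89   0.16]
tab- [-68.81  -0.22] [-68.81   0.02]
```

```bash
python3 -m pendant '[[[0.2,-0.3,-0.3,-1],[0.25,-0.3,-0.3,-1],[0.3,-0.3,0,-1],[0.3,-0.25,0,-1],[0.35,-0.2,0,-1],[0.35,-0.15,0,-1],[0.4,-0.1,0,-1],[0.4,-0.1,0,-1],[0.4,-0.05,0,-1],[0.4,0,0,-1]]]' 1
python3 -m pendant '[[[0.4,0,0,-1],[0.4,0,0,-1],[0.4,0.05,0,-1],[0.4,0.1,0,-1],[0.35,0.1,0,-1],[0.35,0.15,0,-1],[0.35,0.2,0,-1],[0.3,0.2,0,-1],[0.3,0.2,0,-0.6],[0,0,0,0]]]'
```

```text
time: 23.55
tool_pos: [540.6, 96.8, 130.6]
tcp_rot: [178.0, 2.5, -41.7]
ft_force: [1.4, -0.5, 0.9]
finger_gap: 85.4
time: 24.38
tool_pos: [586.0, 48.1, 105.5]
tcp_rot: [-179.9, 4.9, -0.0]
ft_force: [0.2, -0.2, -0.4]
finger_gap: 85.2
```

```bash
python3 -m pendant '[[[0,0,-0.5,0],[0,0,-0.8,0],[0,0,-0.5,0],[0,0,0,0],[0,0,0,1],[0,0,0,1],[0,0,0,1],[0,0,0,1],[0,0,0,0],[0,0,0,0]]]'
```

```text
time: 25.22
tool_pos: [585.0, 50.3, 139.2]
tcp_rot: [178.4, 5.1, -19.8]
ft_force: [0.3, 0.2, -0.1]
finger_gap: 85.3
```

```bash
python3 -m pendant '[[[0.8,0,0,0],[0.8,0,0,0],[0.5,0,0,0],[0,0,0,0],[-0.5,0,0,0],[-0.5,0,0,0],[0,0,0,0],[0,0,0,0],[0,0,0,0],[0,0,0,0]]]'
python3 - <<'E'
from h import *
s=sense();z=R.from_euler('xyz',s['tcp_rot'],degrees=True).as_matrix()[:,2];print(np.degrees(z[:2]),s['tool_pos'],s['joint_pos'])
E
```

```text
time: 26.05
tool_pos: [604.1, 44.1, 136.0]
tcp_rot: [178.4, 5.2, -18.7]
ft_force: [0.2, -0.7, 0.7]
finger_gap: 85.6
[-5.43570319  0.18538622] [604.11677769  44.05587047 135.97898787] [-0.74708082 17.08740183 84.52958408  0.11516364 83.82889173 17.82806566]
```

```bash
cat > l.py <<'E'
from h import *
s=sense();z=R.from_euler('xyz',s['tcp_rot'],degrees=True).as_matrix()[:,2];print('lean',np.degrees(z[:2]),s['tool_pos'],'J',s['joint_pos'].round(1))
E
python3 -m pendant '[[[-0.6,0,-0.6,0],[-0.6,0,-1,0],[-0.6,0,-1,0],[-0.6,0,-1,0],[0,0,0,-0.5],[0,0,0,-0.7],[0,0,0,-0.7],[0,0,0,-0.7],[0,0,0,-0.7],[0,0,0,-0.5]]]'; python3 l.py
```

```text
time: 26.88
tool_pos: [566.0, 59.1, 216.7]
tcp_rot: [-179.8, 5.3, -0.3]
ft_force: [1.2, 0.7, 0.2]
finger_gap: 85.8
lean [-5.28969976  0.18508854] [565.97107482  59.09267332 216.65435097] J [ 0.6  8.3 86.1  0.2 90.9  1. ]
```

```bash
python3 -m pendant '[[[0,0,0,1],[0,0,0,1],[0,0,0,1],[0,0,0,1],[0,0,0,1],[0,0,0,1],[0,0,0,1],[0,0,0,1],[0,0,0,1],[0,0,0,0]]]'; python3 l.py
```

```text
time: 27.72
tool_pos: [568.6, 58.2, 217.6]
tcp_rot: [176.6, 3.9, -43.3]
ft_force: [-0.9, -0.2, -0.4]
finger_gap: 85.5
lean [-5.1274993   0.17549338] [568.5807459   58.17941437 217.61505709] J [ 0.6  8.5 85.8  0.2 90.9 43.8]
```

```bash
python3 -m pendant '[[[0.4,0.3,0,-1],[0.4,0.35,0,-1],[0.35,0.4,0.3,-1],[0.3,0.4,0.5,-1],[0.3,0.45,0.8,-1],[0.25,0.45,1,-1],[0.2,0.5,1,-1],[0.2,0.5,1,-1],[0.2,0.5,0.7,-1],[0.2,0,0,-0.4]]]' -1; python3 l.py
```

```text
time: 28.55
tool_pos: [584.9, -38.2, 108.8]
tcp_rot: [-179.5, 4.6, 3.9]
ft_force: [0.1, -0.0, -0.1]
finger_gap: -0.2
lean [-4.66218264  0.15276834] [584.86129116 -38.2172733  108.79540223] J [ -8.4  14.9  90.1  -0.5  79.7 -12.2]
```

```bash
python3 -m pendant '[[[0.2,0,0.7,0.2],[0.2,0,0.8,0.2],[0.2,0,0.8,0.2],[0.2,0,0.8,0.2],[0,0,0.7,0],[0,0,0.5,0],[0,0,0.3,0],[0,0,0.1,0],[0,0,0.1,0],[0,0,0,0]]]' -1; python3 l.py
```

```text
time: 29.38
tool_pos: [595.3, -39.5, 7.0]
tcp_rot: [-179.7, 4.6, 1.5]
ft_force: [0.0, 0.1, 0.1]
finger_gap: 0.2
lean [-4.59354204  0.14476899] [595.27260046 -39.4752236    7.02560808] J [-8.4 23.3 91.3 -0.6 70.  -9.7]
```

```bash
python3 -m pendant '[[[0,0,0.15,0],[0,0,0.15,0],[0,0,0.1,0],[-0.15,0,0.1,0],[-0.15,0,0.1,0],[-0.15,0,0.1,0],[-0.15,0,0.1,0],[-0.15,0,0.1,0],[-0.15,0,0.1,0],[-0.15,0,0.1,0]]]' -1; python3 l.py
```

```text
time: 30.22
tool_pos: [589.5, -41.2, 0.3]
tcp_rot: [-180.0, 2.4, 1.6]
ft_force: [2.8, 0.3, 5.9]
finger_gap: -0.3
lean [-2.43601643 -0.04521933] [ 5.89504086e+02 -4.12260668e+01  2.60644153e-01] J [ -8.7  21.2  94.7  -0.5  66.5 -10.1]
```

Dragging the shut fingertips lightly over clear bench is straightening the tool: the lean has gone from -4.6° to -2.4° at about 6 N. One more pass.

```bash
python3 -m pendant '[[[-0.15,0,0.1,0],[-0.15,0,0.1,0],[-0.15,0,0.1,0],[-0.15,0,0.1,0],[-0.15,0,0.1,0],[-0.15,0,0.1,0],[-0.15,0,0.1,0],[0,0,0,0],[0,0,-0.1,0],[0,0,-0.2,0]]]' -1; python3 l.py
```

```text
time: 31.05
tool_pos: [583.0, -42.6, 6.3]
tcp_rot: [179.8, 0.4, 1.6]
ft_force: [0.8, 0.1, -0.3]
finger_gap: -0.2
lean [-0.34861724 -0.21276451] [582.99310332 -42.63650494   6.25107837] J [ -9.   18.   98.   -0.3  64.3 -10.5]
```

```bash
python3 -m pendant '[[[0,0,-0.8,0],[0,0,-1,0],[0,0,-1,0],[0,0,-1,0],[0.3,-0.6,-1,0.2],[0.4,-1,-0.4,0.2],[0.4,-1,0,0],[0.4,-1,0,0],[0.3,-1,0,0],[0,-0.5,0,0]]]' 1; python3 l.py
python3 -c "
from h import *
save('wrist','pics/w12.png')
a=cv2.imread('pics/w12.png');cv2.imwrite('pics/w12c.png',cv2.resize(a[60:260,240:440],None,fx=3,fy=3,interpolation=cv2.INTER_CUBIC))"
```

```text
time: 31.88
tool_pos: [616.0, 60.7, 114.1]
tcp_rot: [179.8, 1.0, -0.6]
ft_force: [0.2, -0.1, 0.4]
finger_gap: 85.4
lean [-0.95287857 -0.20059432] [615.97610839  60.69450907 114.07542208] J [ 1.  15.9 88.2 -0.2 76.9  1.7]
```

View pics/w12.png

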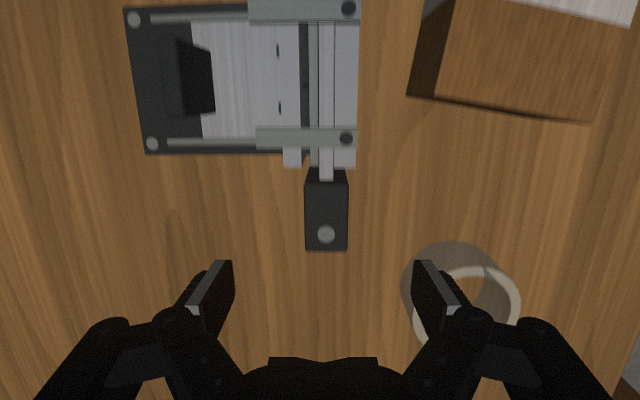

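View pics/w12c.png

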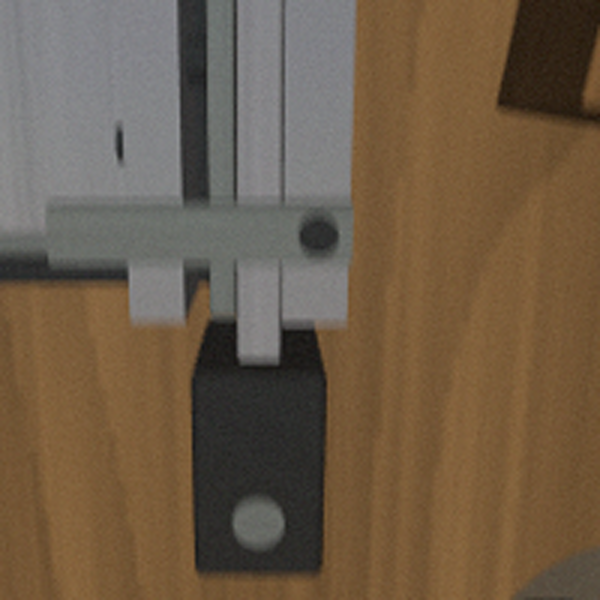

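```bash
python3 - <<'E'
from m import *
st=json.load(open('pics/w12.png.json'));M=w2c('wrist',st)
c=lambda p:(p[0]/3+240-.35,p[1]/3+60-.35)
L=[(-15,25,60),(15,25,60),(15,-25,60),(-15,-25,60)]
p,r=fit([('wrist',M,L,[c(q) for q in [(193,372),(327,372),(323,572),(197,572)]])],[618,61,0]);print(p,r.tolist())
meas('pics/w12.png',[('fixed',c((283,323)),58),('blade-',c((238,310)),50),('plate+',c((184,322)),57),('plate-',c((131,322)),57)])
E
```

```text
[618.6   63.02  -0.32] [[-0.6236866115253292, -0.8344494209400466], [0.5997727846114458, -0.8211502440061622], [0.2785472510980753, 1.2686787954638135], [-0.2708519872109605, 1.105285203442719]]
fixed [ 29.87 -53.75]
blade- [ 19.91 -52.48]
plate+ [  8.32 -53.73]
plate- [ -3.28 -53.72]
```

```bash
python3 -m pendant '[[[0.1,0,0.4,0],[0.1,0,0.8,0],[0,0,0.8,0],[0,0,0.8,0],[0,0,0.8,0],[0,0,0.6,0],[0,0,0.3,0],[0,0,0.1,0],[0,0,0,0],[0,0,0,0]]]'; python3 l.py
```

```text
time: 32.77
tool_pos: [612.9, 53.9, 12.8]
tcp_rot: [179.6, 1.4, -0.7]
ft_force: [0.2, -0.1, 0.1]
finger_gap: 85.3
lean [-1.44109103 -0.36673574] [612.85933651  53.92926477  12.78253054] J [ 0.5 22.6 91.4 -0.4 67.4  1.3]
```

```bash
python3 -m pendant '[[[0.1,-0.1,-0.1,-0.1],[0.1,-0.15,-0.1,0],[0.02,-0.1,0,0],[0,0,0,0],[0,0,0,0],[0,0,0,0],[0,0,0,0],[0,0,0,0],[0,0,0,0],[0,0,0,0]]]'; python3 l.py
```

```text
time: 33.6
tool_pos: [621.7, 62.2, 22.2]
tcp_rot: [179.6, 1.0, -0.1]
ft_force: [-0.6, 0.1, -0.6]
finger_gap: 85.3
lean [-0.97292661 -0.3585284 ] [621.68596702  62.19420254  22.22928217] J [ 1.2 22.8 90.  -0.4 68.2  1.5]
```

```bash
python3 -m pendant '[[[-0.1,0,0.1,0],[-0.05,0,0.05,0],[0,0,0,0],[0,0,0,0],[0,0,0,0],[0,0,0,0],[0,0,0,0],[0,0,0,0],[0,0,0,0],[0,0,0,0]]]'; python3 l.py
```

```text
time: 34.43
tool_pos: [617.7, 61.9, 18.4]
tcp_rot: [179.6, 1.0, -0.1]
ft_force: [-0.6, 0.9, -0.8]
finger_gap: 85.6
lean [-1.03564482 -0.36215069] [617.74881297  61.9348401   18.38439666] J [ 1.2 22.6 90.7 -0.4 67.7  1.5]
```

```bash
python3 -m pendant '[[[0,0,0,0],[0,0,0,0],[0,0,0,0],[0,0,0,0],[0,0,0,0],[0,0,0,0],[0,0,0,0],[0,0,0,0],[0,0,0,0],[0,0,0,0]]]' -1 50; python3 l.py
python3 -c "
from h import *
save('wrist','pics/w13.png')
a=cv2.imread('pics/w13.png');cv2.imwrite('pics/w13c.png',cv2.resize(a[0:250,180:430],None,fx=2.4,fy=2.4,interpolation=cv2.INTER_CUBIC))"
```

```text
time: 35.27
tool_pos: [617.1, 61.9, 18.8]
tcp_rot: [179.6, 1.1, -0.2]
ft_force: [-1.7, 1.7, 0.6]
finger_gap: 29.5
lean [-1.12131619 -0.36235542] [617.06137974  61.9146641   18.80013987] J [ 1.2 22.5 90.8 -0.4 67.8  1.5]
```

View pics/w13c.png

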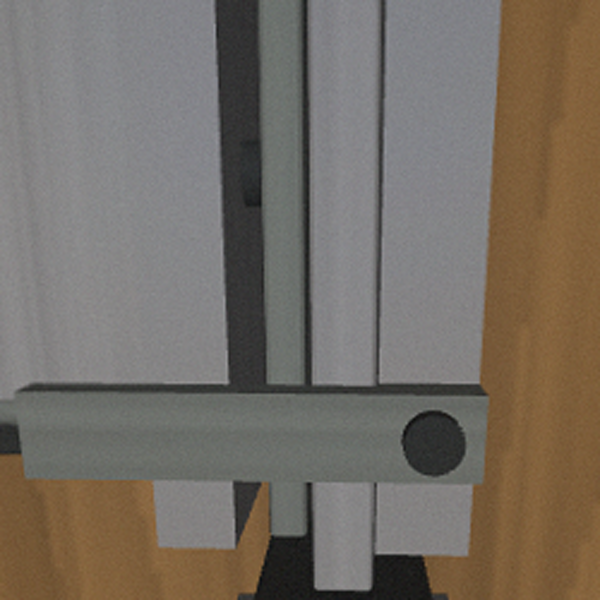

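```bash
python3 -m pendant '[[[0,0.1,-0.05,0],[0,0.15,0,0],[0,0.2,0,0],[0,0.2,0,0],[0,0.2,0,0],[0,0.2,0,0],[0,0.2,0,0],[0,0.2,0,0],[0,0.2,0,0],[0,0.2,0,0]]]'; python3 l.py
```

```text
time: 36.15
tool_pos: [617.1, 38.4, 19.2]
tcp_rot: [-179.1, 1.0, 0.0]
ft_force: [0.4, 7.7, -0.0]
finger_gap: 29.4
lean [-1.0421719   0.88667575] [617.12572852  38.35682606  19.2049798 ] J [-1.7 22.1 91.3  0.9 67.7 -2.1]
```

```bash
python3 -m pendant '[[[0,0.25,-0.03,0],[0,0.25,-0.03,0],[0,0.25,-0.03,0],[0,0.25,0,0],[0,0.25,0,0],[0,0.25,0,0],[0,0.25,0,0],[0,0.25,0,0],[0,0.25,0,0],[0,0.25,0,0]]]'; python3 l.py
```

```text
time: 36.98
tool_pos: [617.7, 0.4, 19.7]
tcp_rot: [-177.9, 0.9, 0.3]
ft_force: [-0.8, 9.2, 1.3]
finger_gap: 29.2
lean [-0.9584241   2.08551395] [6.17726287e+02 4.19096325e-01 1.96999952e+01] J [-5.9 22.  91.4  2.1 67.8 -7. ]
```

```bash
python3 -m pendant '[[[0,0.25,-0.05,0],[0,0.25,-0.05,0],[0,0.25,0,0],[0,0.25,0,0],[0,0.25,0,0],[0,0.25,0,0],[0,0.25,0,0],[0,0.25,0,0],[0,0.3,0,0],[0,0.3,0,0]]]'; python3 l.py
```

```text
time: 37.82
tool_pos: [618.5, -50.5, 19.8]
tcp_rot: [-177.5, 0.9, 0.6]
ft_force: [0.8, 3.5, 1.2]
finger_gap: 29.5
lean [-0.93034372  2.48077811] [618.49833962 -50.517962    19.82925924] J [-10.7  22.5  90.7   2.4  68.2 -12.2]
```

```bash
python3 -m pendant '[[[0,0.2,-0.5,0],[0,0.2,-0.8,0],[0,0.2,-1,0],[0,0.4,-1,0],[-0.1,0.7,-0.6,-0.1],[-0.2,1,0,-0.1],[-0.2,1,0,-0.1],[-0.2,0.8,0,-0.1],[-0.1,0.4,0,0],[0,0.1,0,0]]]'; python3 l.py
python3 -c "
from h import *
save('wrist','pics/w14.png');save('side','pics/side14.png')
a=cv2.imread('pics/side14.png');cv2.imwrite('pics/s14c.png',cv2.resize(a[140:360,230:430],None,fx=2.7,fy=2.7,interpolation=cv2.INTER_CUBIC))"
```

```text
time: 38.65
tool_pos: [598.9, -168.0, 97.3]
tcp_rot: [-177.9, 1.5, 2.3]
ft_force: [-0.2, 0.3, -4.5]
finger_gap: 29.6
lean [-1.62362784  2.05908556] [ 598.89038841 -167.97255119   97.27385158] J [-21.2  18.4  87.    1.4  76.8 -23.8]
```

View pics/s14c.png

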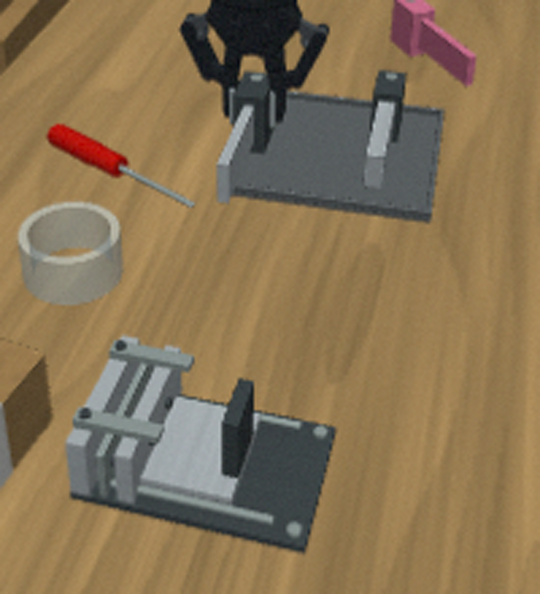

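View pics/w14.png

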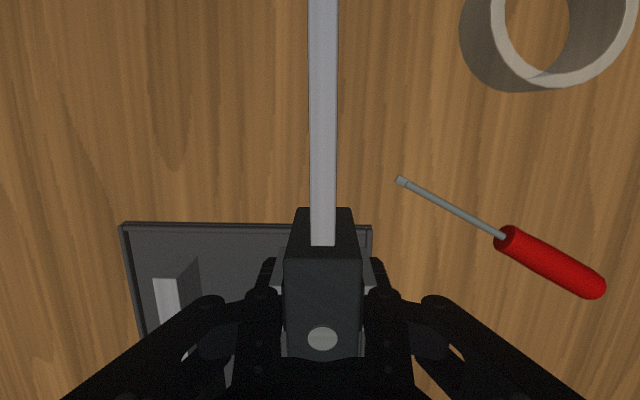

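```bash
python3 -m pendant '[[[-0.1,0.4,0,0],[-0.15,0.8,0,0],[-0.15,1,0,0],[-0.15,1,0,0],[-0.1,1,0,0],[-0.1,1,0,0],[0,1,0,0],[0,0.9,0,0],[0,0.5,0,0],[0,0.2,0,0]]]'; python3 l.py
```

```text
time: 39.58
tool_pos: [589.0, -329.2, 88.2]
tcp_rot: [-177.7, 1.8, 2.9]
ft_force: [0.2, -1.0, -4.5]
finger_gap: 29.4
lean [-1.90961238  2.19751863] [ 589.01633702 -329.23820016   88.23702443] J [-34.   27.1  76.9   0.8  78.8 -37. ]
```

```bash
python3 -m pendant '[[[-0.1,0.15,0.4,0.1],[-0.1,0.15,0.6,0.1],[0,0.1,0.6,0],[0,0,0.5,0],[0,0,0.4,0],[0,0,0.2,0],[0,0,0.1,0],[0,0,0,0],[0,0,0,0],[0,0,0,0]]]'; python3 l.py
```

```text
time: 40.42
tool_pos: [583.0, -331.9, 25.3]
tcp_rot: [-177.6, 1.9, 2.1]
ft_force: [0.3, 0.1, -4.2]
finger_gap: 29.5
lean [-2.03067814  2.29481794] [ 582.96486134 -331.90617472   25.33827922] J [-34.4  30.6  79.3   0.8  73.1 -36.8]
```

```bash
python3 -m pendant '[[[0,0.1,0,0],[0,0.03,0.03,0],[0,0,0.04,0],[0,0,0.04,0],[0,0,0,0],[0,0,0,0],[0,0,0,0],[0,0,0,0],[0,0,0,0],[0,0,0,0]]]'; python3 l.py
python3 -c "
from h import *
save('wrist','pics/w15.png');save('side','pics/side15.png')
a=cv2.imread('pics/side15.png');cv2.imwrite('pics/s15c.png',cv2.resize(a[120:240,290:430],None,fx=5,fy=5,interpolation=cv2.INTER_CUBIC))"
```

```text
time: 41.25
tool_pos: [583.8, -334.2, 24.9]
tcp_rot: [-177.6, 1.9, 2.2]
ft_force: [-0.8, 1.1, -0.2]
finger_gap: 29.2
lean [-1.96181341  2.2952947 ] [ 583.78769711 -334.24127651   24.92207262] J [-34.6  30.9  79.    0.8  73.1 -37. ]
```

View pics/s15c.png

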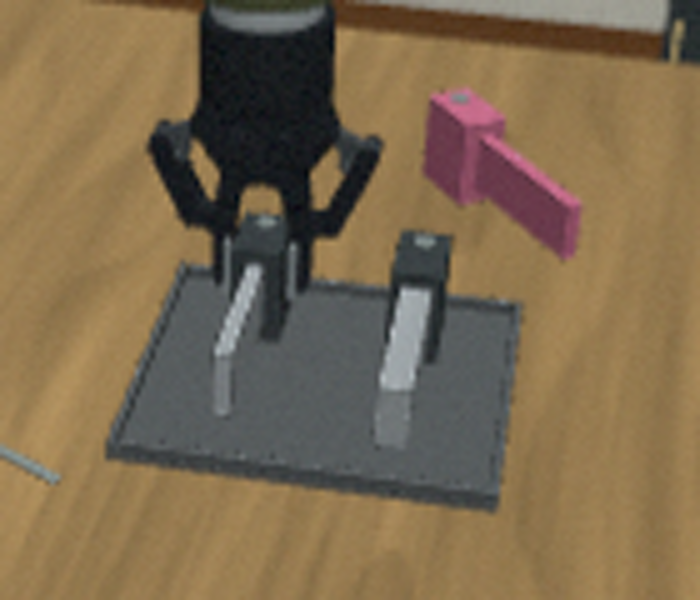

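Fz has gone to about 0, so the floor carries the block. Releasing and lifting clear.

```bash
python3 -m pendant '[[[0,0,0,0],[0,0,0,0],[0,0,0,0],[0,0,0,0],[0,0,0,0],[0,0,0,0],[0,0,0,0],[0,0,0,0],[0,0,0,0],[0,0,0,0]]]' 1
python3 -m pendant '[[[0,0,-0.3,0],[0,0,-0.6,0],[0,0,-0.9,0],[0,0,-1,0],[0,0,-1,0],[0,0,-1,0],[0,0,-0.8,0],[0,0,-0.5,0],[0,0,-0.2,0],[0,0,0,0]]]'; python3 l.py
python3 -c "
from h import *
save('wrist','pics/w16.png');save('side','pics/side16.png');save('top','pics/top16.png')
a=cv2.imread('pics/side16.png');cv2.imwrite('pics/s16c.png',cv2.resize(a[140:360,230:430],None,fx=2.7,fy=2.7,interpolation=cv2.INTER_CUBIC))
a=cv2.imread('pics/top16.png');cv2.imwrite('pics/t16c.png',cv2.resize(a[100:280,130:400],None,fx=2.9,fy=2.9,interpolation=cv2.INTER_CUBIC))"
```

```text
time: 42.18
tool_pos: [585.8, -335.6, 26.7]
tcp_rot: [-177.8, 1.6, 2.1]
ft_force: [0.5, -0.6, -0.0]
finger_gap: 85.7
time: 43.02
tool_pos: [589.8, -340.7, 165.9]
tcp_rot: [-177.9, 1.5, 2.1]
ft_force: [-0.0, 0.1, 0.2]
finger_gap: 85.4
lean [-1.60385587  2.06278621] [ 589.84171101 -340.67002398  165.8949918 ] J [-34.7  24.3  72.2   0.8  86.  -36.9]
```

View pics/s16c.png

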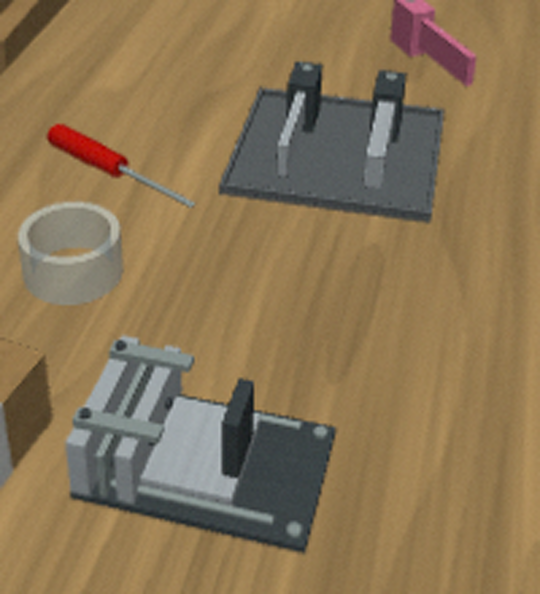

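View pics/w16.png

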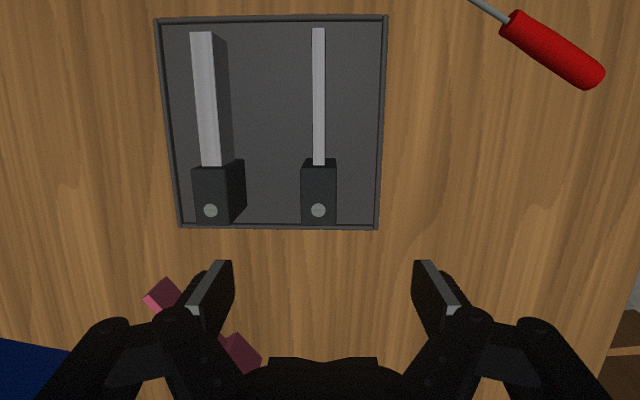

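View pics/t16c.png

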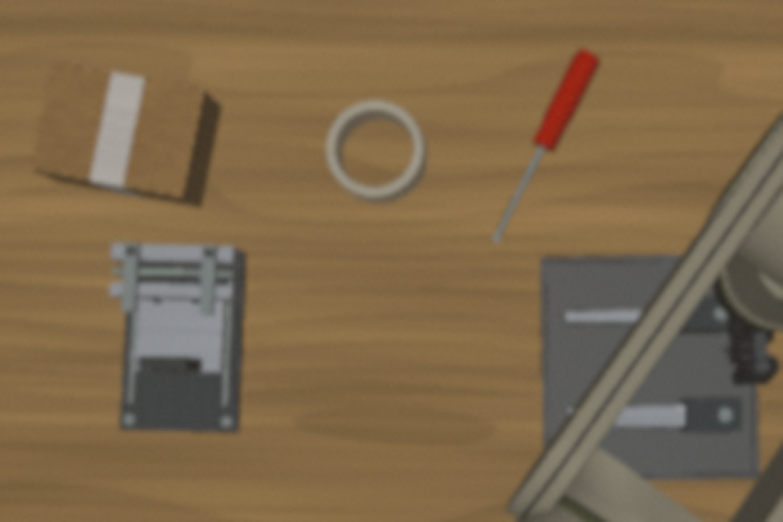

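The gauge stands in its slot again, with block top at (318,210) in the wrist view, and the bystanders look unmoved. There's time to spare, so I'll verify the guide setting from overhead.

```bash
python3 -m pendant '[[[0,-0.5,-0.5,0],[0,-1,-0.5,0],[0,-1,-0.4,0],[0,-1,-0.3,0],[0,-1,0,0],[0,-1,0,0],[0,-1,0,0],[0,-1,0,0],[0,-1,0,0],[0,-1,0,0]]]'
python3 -m pendant '[[[0,-1,0,0],[0,-1,0,0],[0,-1,0,0],[0,-1,0,0],[0,-1,0,0],[0,-1,0,0],[0,-1,0,0],[0,-1,0,0],[0,-0.8,0,0],[0,-0.5,0,0]]]'
python3 -m pendant '[[[0,-0.5,0,0],[0,-0.3,0,0],[0,-0.2,0,0],[0,0,0,0],[0,0,0,0],[0,0,0,0],[0,0,0,0],[0,0,0,0],[0,0,0,0],[0,0,0,0]]]'
python3 -c "
from h import *
save('wrist','pics/w17.png')
a=cv2.imread('pics/w17.png');cv2.imwrite('pics/w17s.png',a)"
```

```text
time: 44.0
tool_pos: [575.5, -138.8, 197.8]
tcp_rot: [-177.1, 2.8, 1.9]
ft_force: [0.1, 0.2, -0.0]
finger_gap: 85.3
time: 44.83
tool_pos: [559.2, 66.0, 202.2]
tcp_rot: [-176.7, 3.8, 2.2]
ft_force: [-0.5, -0.6, -1.1]
finger_gap: 85.5
time: 45.67
tool_pos: [557.0, 86.9, 202.0]
tcp_rot: [-176.8, 4.1, 2.1]
ft_force: [0.6, -0.1, -0.7]
finger_gap: 85.7
```

View pics/w17.png

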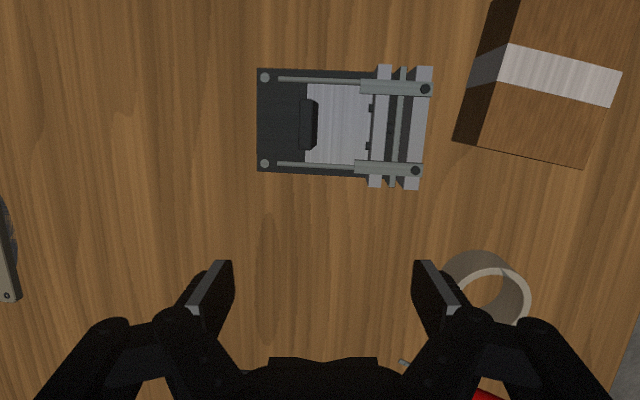

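```bash
python3 -c "
import cv2
a=cv2.imread('pics/w17.png');cv2.imwrite('pics/w17c.png',cv2.resize(a[55:200,345:445],None,fx=4.1,fy=4.1,interpolation=cv2.INTER_CUBIC))
cv2.imwrite('pics/w17d.png',cv2.convertScaleAbs(cv2.resize(a[60:180,250:350],None,fx=5,fy=5,interpolation=cv2.INTER_CUBIC),alpha=2))"
```

```text
(no output)
```

View pics/w17c.png

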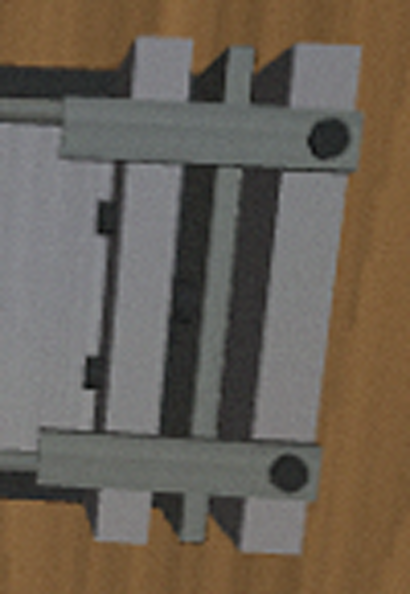

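View pics/w17d.png

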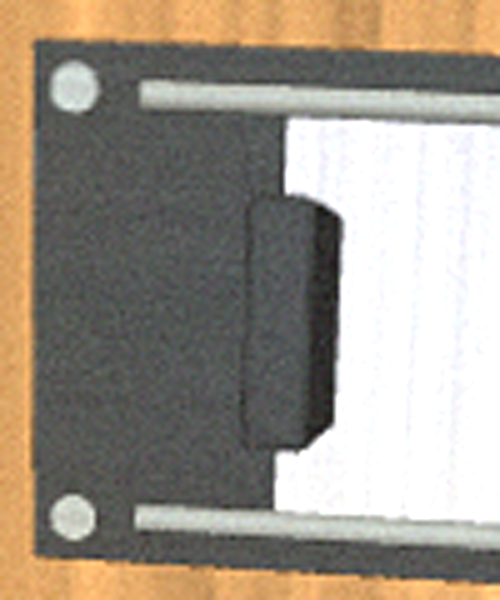

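```bash
python3 - <<'E'
from m import *
st=json.load(open('pics/w17.png.json'));M=w2c('wrist',st)
c=lambda x,y:(x/4.1+345-.4,y/4.1+55-.4); f=lambda x,y:(x/5+250-.4,y/5+60-.4)
L=[(-125,55,8),(-125,-55,8),(30,-55,58),(44,-55,58),(44,55,58),(30,55,58)]
u=[f(35,40),f(34,557),c(243,551),c(301,554),c(361,45),c(296,44)]
p,r=fit([('wrist',M,L,u)],[594,152,-.3]);print(p,r.round(2).tolist())
for n,uv,z in [('plate- lo',c(97,541),57),('plate+ lo',c(148,543),57),('pad- lo',c(181,541),53),('pad+ lo',c(204,542),53),('plate- hi',c(136,38),57),('plate+ hi',c(192,40),57),('pad- hi',c(230,47),53),('pad+ hi',c(253,47),53),('tab+',f(308,330),73),('tab-',f(246,320),73)]:
    q=ray_at_z('wrist',[uv],M,z); print(n,inv(q)[0],inv(q,p)[0])
E
```

```text
[594.32 151.73  -0.36] [[-0.52, -0.13], [0.17, 0.27], [-0.52, 0.05], [0.21, 0.21], [0.48, 0.14], [0.03, -0.44]]
plate- lo [ -3.  -54.9] [ -3.07 -54.83]
plate+ lo [  8.78 -54.66] [  8.71 -54.59]
pad- lo [ 16.93 -54.54] [ 16.86 -54.47]
pad+ lo [ 22.29 -54.45] [ 22.23 -54.38]
plate- hi [-3.4  54.47] [-3.48 54.53]
plate+ hi [ 8.42 54.56] [ 8.34 54.63]
pad- hi [17.15 54.17] [17.07 54.23]
pad+ hi [22.04 54.38] [21.96 54.45]
tab+ [-57.92  -0.53] [-57.99  -0.48]
tab- [-68.82   0.68] [-68.9    0.73]
```

Pad face at feeder x ≈ 22.1 and tab centre at about -63.4 give a width of 7.4–7.9 mm, inside 6–9. Handing in.

```bash
python3 -c "
from bench import *
print(hand_in(), sense()['time'])"
```

```text
the job is handed in; nothing more can be done
the job is handed in; nothing more can be done
```

The side guide is set with the thinner gauge at a channel width of about 7.4–7.9 mm, inside the 6–9 mm target. The gauge is standing back in the tray, and the job was handed in at about 46 s of the 72 s.

- **Gauge in:** I slid the blade in to about 39.6 mm past the channel's middle and let go.
- **Guide set:** I pushed the tab with shut fingers until the pad was pressed in about 2 mm, then let go. Several camera measurements put the width between 6.6 and 8.2 mm. The last overhead look, after the gauge was out, gave 7.9 mm from the pad face and 7.4 mm from the tab.
- **Blade out:** It came straight back out of the mouth. The wrist showed up to 9 N of drag. Part of that was the block's foot scraping on the bench, so it is not a clean measure of the nip.
- **End state:** The gauge stands in its original tray slot. The thicker gauge, carton, tape roll, screwdriver and pink look-alike looked unmoved by eye; I did not measure them. The gripper is open and touching nothing.

**Tool lean:** The tool had leaned about 5° by the time I went back for the gauge. I straightened it by dragging the shut fingertips over clear bench at about 6 N. While the blade was being drawn out, the tool leaned again by about 2.5°. The gauge still came out cleanly and stands upright.

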